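# Lay out the starter rebuild kit in the parts stockroom

## Robot

A 6-joint arm with a two-finger parallel gripper is mounted at the origin on the work surface. World frame = base frame: x ahead of the robot, y to its left, z up, the work surface at z = 0. Lengths are in m, angles in rad, forces in N, time in s.
With the tool pointing down it reaches from about 0.325 to 0.85 m from the base axis. Payload 15.5 kg.
Tool frame: the origin (TCP) lies midway between the tips of the shut fingers; the grasp point (between the pads) lies 19 mm behind it (hold_point_z is the distance from the TCP to the grasp point, in m); z points along the fingers, y is the line along which they close (so a half turn about z gives the same grasp; the last joint's range is limited). The gripper opens to 91 mm and grips with 3 to 60 N. Pads are 32 mm wide; open, the fingers measure 118 mm over their backs; the gripper's body (76 mm by 178 mm) begins 60 mm behind the grasp point.
Start: joints at [-1.228, 0.494, 1.345, -0, 1.302, -0.096], TCP at [0.266, -0.566, 0.176] pointing down, gripper open.
Joint ranges: [-2.91, 2.91], [-0.82, 2.16], [0.22, 2.67], [-1.22, 4.37], [0.12, 2.79], [-3.08, 3.08]. Speed limits (rad/s): [1.89, 1.89, 2.57, 3.01, 3.01, 3.01].

## Interface

Orientations are given as a unit quaternion [w, x, y, z].
In Python, from workcell import * gives the robot as it stands.
- The arm moves only by the tool jog_arm, never from a script. Its argument "targets" is a list of rows, each an object of numbers: "x", "y", "z": the shift along the tool's x, y, z in cm; "rx", "ry", "rz": the turn, a rotation vector about the tool's x, y, z in rad; "hand": the opening, from 0 (shut) to 1 (fully open). A call has 1 to 8 rows; each row shifts and turns the commanded pose from where the row before left it, along the tool's axes as they then stand; what a row does not reach is not made up. A row lasts 1/10 s, in which the tool goes at most 50 mm and 8.59 degrees, less where a joint would pass 70% of its speed; a pose out of reach is approached as far as the arm can. A call is refused whole if a number of a shift passes 5 or a number of a turn 0.15, either way. A call with a gripper value outside its range is refused whole. The fingers move at their own pace and stop on an object; "newtons" is the grip in N (left out, the last holds). Time passes only in rows, so rows that do not move let the fingers close. It gives the time, the measured TCP pose, the force, the opening and the grip force at its end, in the units of the state.
- get_state(): the state, without advancing time (a new reading comes with each control period).
- camera(name): name is "scene" or "top" or "wrist"; returns a dict with "frame" (384x512x3 uint8, red, green, blue), "z_map" (384x512 float32, m along the optical axis (not along the pixel's ray), 0 where there is no reading), "fov_y" (degrees; the focal length in pixels is half the picture's height over the tangent of half this angle, whatever the lens; pixels are square), "cx", "cy" (the principal point, pixels), "T" (4x4, takes a point from camera to world coordinates); the wrist camera has in their place "mount" (4x4, takes a point from camera to tool coordinates, whose origin is the TCP and whose axes are the flange's). Camera axes: x right, y up, looking along -z (the intrinsics and any distortion apply to the point x, -y, -z); pixel columns grow to the right and rows downward; lengths in m; the calibration is good to about 2 mm. A picture is of the moment at which its call begins: read the wrist's pose just before it.
- finish_job(): hands the job in; it is judged then, once.
The state is a dict: "time_s": time; "joint_positions": joint angles; "joint_velocities": joint speeds; "effort": joint torques, N m; "eef_pos": TCP position; "tcp_rot": TCP orientation; "force": force on the tool from outside, world axes, zero at the start; "ft_torque": the same for the moment, N m; "finger_gap": finger opening in m; "finger_force": force on a finger pad.
Only numpy, scipy, OpenCV 4.12 (cv2) and the standard library are available. Lean on these libraries where they do the work, as an engineer would, in place of code of your own. Each camera call takes 0.05 s, during which the arm holds its last target. There are 200 camera calls.

## Task

Lay out the starter rebuild kit: nest the loose tray with the post fully down in the fixed tray, turned so that their outlines match, slide the pulley (disc down) onto the tray's post and then the smaller bearing on top of the pulley. Stand the solenoid upright on the black mat midway between the alternator and the gearbox, and set the bracket on the mat squarely behind the solenoid (on the side away from the robot), with its upright plate parallel to the row and a clear gap of about 30 mm between solenoid and bracket base. Leave everything released and standing still.

Things in the scene. Friction and masses are not known exactly. Their poses are not given: they have to be found in the camera images.
- spindle_tray: Origin: centre of underside, z up. Loose steel tray, 0.28 kg. Trapezoid outline: floor 96 mm deep in x, 144 wide (y) at the long edge (-x), 96 at the short edge (+x); walls 26 high, flaring 15 deg (rim 7 farther out). Inside floor z = 4. Upright round post at the centre, to grip it by: 18 diameter to z = 55, tapering to 10 at its top z = 62.
- base_tray: Origin: centre of underside, z up. Empty steel tray of the same trapezoid shape, no post, fixed to the bench: floor outside 112 mm deep in x, 164 wide (y) at the long edge (-x), 108 at the short (+x); walls 18 high, flaring 15 deg. The spindle tray fits in one way round only (x axes alike), 4 mm spare all round, and then stands with its origin 4 mm above this one.
- pulley: Origin: centre of underside, z up. Loose aluminium belt pulley, 0.18 kg: disc 64 mm diameter, 14 thick, and on it a hub 38 diameter from z = 14 to 32, to grip it by; bore 27 mm right through. On the post it goes down to the tray's inside floor.
- bearing: Origin: centre of underside, z up. Loose steel bearing, 0.12 kg, a flat ring: outside 52 mm, bore 27, 16 high, black seal on top. On the post it rests on the pulley's hub. (A larger bearing, 82 mm outside, also lies on the bench and is not part of the job.)
- solenoid: Origin: centre of underside, z up. Loose starter solenoid, 0.3 kg, standing upright: dark steel can with two light bands, 42 mm diameter to z = 62, 39 from there to its top at z = 70, where two copper studs 7 thick stand up to z = 81, at y = +9 and -9.
- bracket: Origin: centre of underside, z up. Loose grey painted bracket, 0.22 kg, an upside-down T: base plate 50 mm (x) by 70 (y) by 8 thick, and across its middle an upright plate, to grip it by, 10 thick in x, 60 long in y, up to z = 48. A half turn about z leaves it the same.
- mat: Black rubber mat fixed on the bench, top at z = 3 mm. Origin on the bench surface, at the point midway between alternator and gearbox; the mat spans x = -50 to 130, y = -155 to 155. Its x axis points away from the robot (within 9 deg), square to the row of the two castings: 'behind'. Its y axis runs along the row, to the left.
- alternator: Origin: centre of underside, z up. Round aluminium alternator, 74 mm diameter, 52 high, with a small dark pulley on top up to 67. Fixed on the mat (its origin on the mat's top) at x = 0, y = +100 or -100 of the mat.
- gearbox: Origin: centre of underside, z up. Square dark gearbox casting with a light cover, 74 by 66 mm, 54 high, steel shaft stub up to 68. Fixed on the mat (its origin on the mat's top) at the other end of the row from the alternator: x = 0, y = -100 or +100 of the mat.
Mind the look-alikes: they are no part of the job. What is shaped like the bracket but yellow is not meant. What is shaped like the bearing but purple is not meant.

How it is judged:
At the end, for the whole second after the job is handed in: Tray nested within 10 mm, 0.14 rad, tilt 0.06; pulley down on its floor, bearing on the hub, both within 10 mm of the post. Solenoid upright within 15 mm of midway. Bracket behind it, centres 55-100 mm apart, 20 mm off the centre line, plate along the row within 0.26 rad. All at rest (horizontal distance between spindle_tray and base_tray below 0.01 m and z of spindle_tray in the frame of base_tray between 0.001 and 0.008 m and angle between the x axis of spindle_tray and the x axis of base_tray, either way round below 0.14 rad and angle between spindle_tray's own z axis and vertical below 0.06 rad and horizontal distance between each of pulley, bearing and spindle_tray below 0.01 m and z of pulley in the frame of spindle_tray between 0.001 and 0.011 m and angle between each of pulley, solenoid, bracket's own z axis and vertical below 0.1 rad and z of bearing in the frame of pulley between 0.027 and 0.036 m and x of solenoid in the frame of mat between -0.015 and 0.015 m and y of solenoid in the frame of mat between -0.015 and 0.015 m and z of solenoid in the frame of mat between 0 and 0.008 m and horizontal distance between bracket and solenoid between 0.055 and 0.1 m and x of bracket in the frame of mat above 0.04 m and y of bracket in the frame of mat between -0.02 and 0.02 m and angle between the x axis of bracket and the x axis of mat, either way round below 0.26 rad and z of bracket in the frame of mat between 0 and 0.008 m and linear speed of each of spindle_tray, pulley, bearing, solenoid, bracket below 0.02 m/s); the robot touches nothing.
It also fails if it takes over 125 s, if anything falls off the work surface, if the arm or the gripper's body presses on something with over 40 N, if the wrist force passes 120 N, or if a joint passes its speed limit or range.

## Working session

There is one attempt and no reset: what is moved stays moved. The work goes in short steps, Python scripts to look and compute and a tool call to move; the robot and the scene stay as the last step left them, time stands still between calls to the robot, and variables do not carry over. Pictures are saved under pics/ and viewed, at most 14 in all, crops included, and the job is handed in when it is done.

Besides the shell and the picture viewer there is one more tool, called after ">>>" by a JSON object that holds its "op" and its "data". jog_arm: Moves the arm, as the interface text tells. Its arguments: {"type":"object","properties":{"targets":{"type":"array"},"newtons":{"type":"number"}},"required":["targets"]}

```bash
ls; mkdir -p pics
python3 - <<'E'
from workcell import *
import cv2,numpy as np
s=get_state();print(s)
for n in ("top","scene"):
    c=camera(n);print(n,c['fov_y'],c['cx'],c['cy'],c['T'].tolist() if hasattr(c['T'],'tolist') else c['T'], [k for k in c])
    np.savez(f'{n}.npz',**{k:v for k,v in c.items()})
    cv2.imwrite(f'pics/{n}1.png',cv2.resize(c['frame'][...,::-1],(800,600),interpolation=cv2.INTER_CUBIC))
E
```

```text
pics
{'time_s': 0.0, 'joint_positions': array([-1.22749138e+00,  4.94187663e-01,  1.34611951e+00,  8.03131073e-06,
        1.30252506e+00, -9.55081152e-02]), 'joint_velocities': array([-0.00093041, -0.00103557,  0.00082078, -0.00133143, -0.00099245,
       -0.00011477]), 'effort': array([-2.91767457e-03, -8.78821063e+01, -3.81857514e+01,  7.04070507e-02,
        5.31569507e-02, -1.47064734e-04]), 'eef_pos': array([ 0.26539658, -0.56537846,  0.17563946]), 'tcp_rot': array([-6.15518473e-04,  9.76026835e-01,  2.17649337e-01, -7.27531390e-05]), 'force': array([-0.76611403,  0.68401142,  0.54552522]), 'ft_torque': array([-0.0432217 ,  0.01765551, -0.00489394]), 'finger_force': 0.0, 'finger_gap': 0.09136091104257167}
top 53.129881478423634 259.3258107800134 195.21876077079656 [[-0.0021334559015885597, 0.9958670171532569, -0.0907983067694038, 0.4581560360205368], [-0.999909825780386, -0.0009205987015842514, 0.013397492521694738, 0.003977442850844589], [0.013258532111595271, 0.09081870206243552, 0.9957791796788786, 1.0626625424005547], [0.0, 0.0, 0.0, 1.0]] ['frame', 'z_map', 'fov_y', 'cx', 'cy', 'T']
scene 50.44566166901847 253.61277065330566 195.50471672443155 [[-0.8546020020953724, -0.3737876792563011, 0.36046940071352773, 0.9569688941333309], [0.5192492066999624, -0.6230988220356775, 0.5849171901382371, 0.6609496433453373], [0.005973219905617516, 0.6870448521122472, 0.7265904567430125, 0.8573040340471543], [0.0, 0.0, 0.0, 1.0]] ['frame', 'z_map', 'fov_y', 'cx', 'cy', 'T']
```

View pics/top1.png

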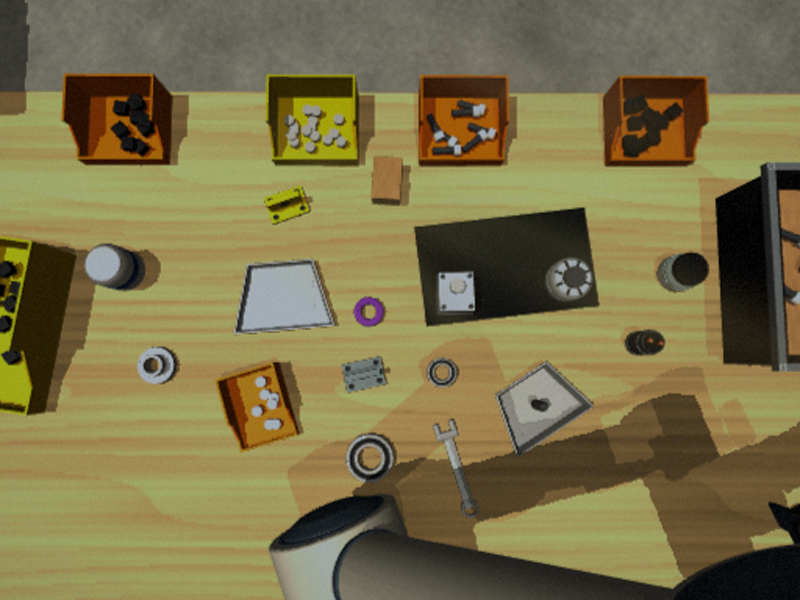

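View pics/scene1.png

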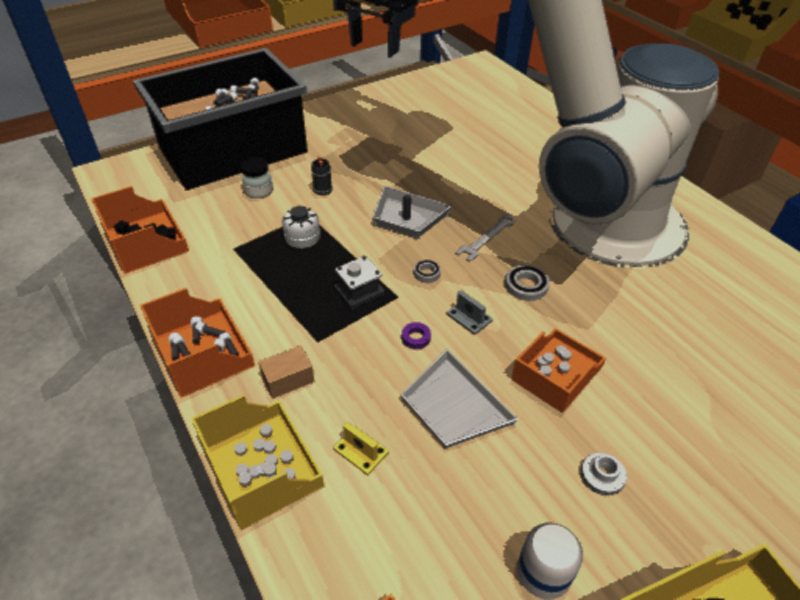

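The top view (800x600 pixels) shows the base tray at (285,297), spindle tray (543,405), bearing (443,372) and pulley (158,365). It also shows the solenoid (645,343), grey bracket (364,374), alternator (570,278) and gearbox (457,290). The scene view agrees and shows everything standing upright.

```bash
cat > h.py <<'E'
import numpy as np,cv2
from scipy.spatial.transform import Rotation as R
def rotq(q): return R.from_quat([q[1],q[2],q[3],q[0]]).as_matrix()
def cloud(c,T=None):
    T=c['T'] if T is None else T
    z=c['z_map'];h,w=z.shape;f=h/2/np.tan(np.radians(float(c['fov_y']))/2)
    u,v=np.meshgrid(np.arange(w),np.arange(h))
    P=np.stack([(u-c['cx'])/f*z,-(v-c['cy'])/f*z,-z],-1)@T[:3,:3].T+T[:3,3]
    P[z==0]=np.nan
    return P
def wristT(s,c):
    T=np.eye(4);T[:3,:3]=rotq(s['tcp_rot']);T[:3,3]=s['eef_pos'];return T@c['mount']
def near(P,xy,r,lo,hi):
    m=(np.hypot(P[...,0]-xy[0],P[...,1]-xy[1])<r)&(P[...,2]>lo)&(P[...,2]<hi)
    return P[m]
E
python3 - <<'E'
from h import *
for n in('top','scene'):
    c=dict(np.load(n+'.npz'));P=cloud(c)
    if n=='top':
        for name,uv in dict(base=(285,297),sp=(543,405),be=(443,372),pu=(158,365),so=(645,343),br=(364,374),alt=(570,278),gear=(457,290),bench1=(200,200),bench2=(650,480),bench3=(60,500),pur=(369,311),yel=(288,205),mat=(506,250)).items():
            print(name,P[int(uv[1]*.64),int(uv[0]*.64)].round(4))
E
```

```text
base [0.5693 0.2034 0.0045]
sp [ 0.3836 -0.2357  0.0627]
be [ 0.4367 -0.0751  0.0016]
pu [0.4515 0.4231 0.0014]
so [ 0.4863 -0.4052  0.0708]
br [0.4353 0.0624 0.0456]
alt [ 0.5965 -0.2839  0.0682]
gear [ 0.5749 -0.0942  0.0734]
bench1 [ 0.7457  0.3591 -0.002 ]
bench2 [ 2.492e-01 -4.360e-01  3.000e-04]
bench3 [ 0.2196  0.584  -0.0012]
pur [ 0.5448  0.0545 -0.0024]
yel [0.7318 0.1978 0.0187]
mat [ 0.6537 -0.1888  0.003 ]
```

Run:
```python
from h import *
c=dict(np.load('top.npz'));P=cloud(c)
def circ(p):
    (x,y),r=cv2.minEnclosingCircle((p[:,:2]*1000).astype(np.float32));return np.round([x,y,r],1),len(p)
def rect(p):
    r=cv2.minAreaRect((p[:,:2]*1000).astype(np.float32));return np.round(r[0],1),np.round(r[1],1),r[2],len(p)
print('be',circ(near(P,(.436,-.075),.045,.01,.022)))
print('pu disc',circ(near(P,(.4515,.423),.06,.009,.04)),'hub',circ(near(P,(.4515,.423),.06,.026,.04)))
print('so',circ(near(P,(.486,-.405),.05,.06,.09)))
print('br top',rect(near(P,(.4353,.0624),.06,.04,.055)),'base',rect(near(P,(.4353,.0624),.06,.004,.055)))
print('alt',circ(near(P,(.5965,-.284),.07,.045,.06)),circ(near(P,(.5965,-.284),.07,.064,.08)))
print('gear',rect(near(P,(.575,-.094),.07,.045,.062)),circ(near(P,(.575,-.094),.07,.066,.08)))
print('post',circ(near(P,(.3836,-.2357),.04,.045,.075)))
for n,xy,r,lo,hi in(('sp',(.3836,-.2357),.12,.018,.035),('base',(.5693,.2034),.13,.011,.03)):
    p=near(P,xy,r,lo,hi);t=cv2.minEnclosingTriangle  # rim
    hull=cv2.convexHull((p[:,:2]*1000).astype(np.float32));q=cv2.approxPolyDP(hull,12,True)[:,0]
    print(n,len(p),q.round(1).tolist(),[round(float(np.linalg.norm(q[i]-q[i-1])),1) for i in range(len(q))])
f=c['frame'];
m=(f.max(-1)<60)&(abs(P[...,2])<.02)&(np.hypot(P[...,0]-.62,P[...,1]+.19)<.25)&(P[...,0]>.5)
m=cv2.morphologyEx(m.astype(np.uint8),cv2.MORPH_OPEN,np.ones((5,5)))
print('mat',rect(P[m>0]))
```

```text
be (array([436.2, -72.7,  25.8]), 208)
pu disc (array([449.9, 422.5,  32.5]), 401) hub (array([449.8, 422.6,  19. ]), 91)
so (array([ 486.8, -419.9,   20.8]), 210)
br top (array([433.4,  62.7]), array([10. , 58.7]), 12.34466552734375, 88) base (array([439.8,  71.4]), array([ 94.9, 105.8]), 84.29977416992188, 478)
alt (array([ 596.5, -294.2,   37. ]), 435) (array([ 597. , -293.8,   17.8]), 144)
gear (array([573.3, -96.1]), array([58.9, 67. ]), 89.6961898803711, 489) (array([581.5, -95.7,  11.9]), 66)
post (array([ 380.6, -237.1,    9.3]), 41)
sp 389 [[452.8999938964844, -254.60000610351562], [397.20001220703125, -163.8000030517578], [294.29998779296875, -202.5], [378.1000061035156, -330.0]] [106.2, 106.5, 110.0, 152.5]
base 413 [[634.9000244140625, 153.3000030517578], [626.0, 267.70001220703125], [508.0, 286.5], [445.8999938964844, 230.5], [440.5, 208.3000030517578], [535.0999755859375, 78.19999694824219], [556.9000244140625, 75.5]] [110.2, 114.7, 119.5, 83.6, 22.8, 160.9, 22.0]
mat (array([ 626.2, -190.2]), array([178.1, 308.8]), 6.6984734535217285, 5430)
```

```bash
cat >> h.py <<'E'
from scipy.optimize import minimize
def trap(P,xy,r,d,wl,ws,h,lo,hi,xmin=0):
    """fit pose of rim outline (hull IoU-like: distance of hull points to trapezoid edges)"""
    p=near(P,xy,r,lo,hi)*1000;p=p[p[:,0]>xmin]
    p=p[:,:2]
    fl=h*np.tan(np.radians(15))
    X=d/2+fl; k=(wl-ws)/2/d; s=np.hypot(1,k)   # side: |y|=(wl+ws)/4 - k x + fl*s
    def cost(v,full=False):
        c,sn=np.cos(v[2]),np.sin(v[2]);q=(p-v[:2])@np.array([[c,-sn],[sn,c]])
        sd=((wl+ws)/4-k*q[:,0]-abs(q[:,1]))/s+fl
        e=np.minimum(np.minimum(X-q[:,0],X+q[:,0]),sd)-3   # ring centred ~3mm inside the rim
        return np.minimum(abs(e),10).mean()
    best=min((minimize(cost,[xy[0]*1000,xy[1]*1000,a],method='Nelder-Mead',options=dict(maxiter=2000)) for a in np.arange(-3,3.1,.3)),key=lambda r:r.fun)
    return best.x[:2].round(1),round(np.degrees(best.x[2]),2),round(best.fun,2),len(p)
def plan(wps,step=4.0,rot=0.14):
    """wps: list of (x,y,z mm, a deg); prints rows"""
    from workcell import get_state
    s=get_state();M=rotq(s['tcp_rot']);p=s['eef_pos']*100;a=np.arctan2(M[1,0],M[0,0])
    print('now',(p*10).round(1),np.degrees(a).round(1),'t',s['time_s'])
    for w in wps:
        t=np.array(w[:3])/10;ta=np.radians(w[3]);da=(ta-a+np.pi)%(2*np.pi)-np.pi
        n=int(max(1,np.ceil(np.linalg.norm(t-p)/step),np.ceil(abs(da)/rot)));out=[]
        dr=round(-da/n,3)
        for i in range(n):
            d=(t-p)/(n-i);c,sn=np.cos(a),np.sin(a)
            l=np.round([c*d[0]+sn*d[1],sn*d[0]-c*d[1],-d[2]],1 if 0 else 2)
            p=p+np.array([c*l[0]+sn*l[1],sn*l[0]-c*l[1],-l[2]]);a-=dr
            out.append('{"x":%g,"y":%g,"z":%g,"rz":%g}'%(*l,dr))
        print(w,n);print(','.join(out))
E
python3 - <<'E'
from h import *
for n in('top','scene'):
    c=dict(np.load(n+'.npz'));P=cloud(c)
    print(n,'sp',trap(P,(.3806,-.237),.12,96,144,96,26,.02,.034))
    print(n,'base',trap(P,(.569,.2034),.13,112,164,108,18,.012,.026,490))
    print('post',np.median(near(P,(.3806,-.237),.025,.05,.075),0).round(4))
plan([(380.6,-237.2,120,25),(380.6,-237.2,26,25)])
E
```

```text
top sp (array([ 380.9, -236.6]), np.float64(32.81), np.float64(1.43), 342)
top base (array([570.6, 205.5]), np.float64(4.7), np.float64(1.57), 373)
post [ 0.381  -0.2356  0.0586]
scene sp (array([ 382.5, -235. ]), np.float64(32.55), np.float64(2.08), 252)
scene base (array([572.9, 207.8]), np.float64(4.67), np.float64(1.77), 490)
post [ 0.3843 -0.234   0.0582]
now [ 265.4 -565.4  175.7] 25.1 t 0.1
(380.6, -237.2, 120, 25) 9
{"x":2.71,"y":-2.76,"z":0.62,"rz":0},{"x":2.71,"y":-2.76,"z":0.62,"rz":0},{"x":2.71,"y":-2.76,"z":0.62,"rz":0},{"x":2.71,"y":-2.76,"z":0.62,"rz":0},{"x":2.71,"y":-2.76,"z":0.62,"rz":0},{"x":2.71,"y":-2.76,"z":0.62,"rz":0},{"x":2.7,"y":-2.75,"z":0.62,"rz":0},{"x":2.71,"y":-2.76,"z":0.62,"rz":0},{"x":2.7,"y":-2.75,"z":0.61,"rz":0}
(380.6, -237.2, 26, 25) 3
{"x":0,"y":-0,"z":3.13,"rz":0.001},{"x":0,"y":-0,"z":3.14,"rz":0.001},{"x":0,"y":-0,"z":3.13,"rz":0.001}
```

>>> {"op": "jog_arm", "data": {"targets": [{"x":3.05,"y":-3.1,"z":0.7,"hand":0.45},{"x":3.05,"y":-3.1,"z":0.7},{"x":3.05,"y":-3.1,"z":0.7},{"x":3.05,"y":-3.1,"z":0.7},{"x":3.05,"y":-3.1,"z":0.7},{"x":3.05,"y":-3.1,"z":0.7},{"x":3.05,"y":-3.1,"z":0.7},{"x":3.0,"y":-3.1,"z":0.7}], "newtons": 40}}

```text
schema error: expected keys x, y, z, rx, ry, rz, hand
```

Run:
```python
from h import *
from workcell import *
s=get_state();c=camera('wrist');T=wristT(s,c);P=cloud(c,T)
cv2.imwrite('pics/w1.png',c['frame'][...,::-1])
print(c['mount'].round(3).tolist(),s['finger_gap'])
print('sp',trap(P,(.3806,-.237),.12,96,144,96,26,.02,.034))
p=near(P,(.3806,-.237),.025,.05,.075);print('post',len(p), np.median(p,0).round(4))
plan([(380.6,-237.2,26,25)])
```

```text
[[0.001, 0.97, 0.244, 0.068], [1.0, -0.001, 0.001, -0.001], [0.001, 0.244, -0.97, -0.208], [0.0, 0.0, 0.0, 1.0]] 0.0911606198571061
sp (array([ 380.6, -237. ]), np.float64(-171.89), np.float64(nan), 0)
post 0 [nan nan nan]
now [ 265.4 -565.5  175.8] 25.1 t 0.15
(380.6, -237.2, 26, 25) 10
{"x":2.44,"y":-2.48,"z":1.5,"rz":0},{"x":2.44,"y":-2.48,"z":1.5,"rz":0},{"x":2.44,"y":-2.48,"z":1.5,"rz":0},{"x":2.44,"y":-2.48,"z":1.5,"rz":0},{"x":2.44,"y":-2.48,"z":1.5,"rz":0},{"x":2.43,"y":-2.49,"z":1.5,"rz":0},{"x":2.44,"y":-2.48,"z":1.49,"rz":0},{"x":2.43,"y":-2.49,"z":1.5,"rz":0},{"x":2.44,"y":-2.48,"z":1.49,"rz":0},{"x":2.43,"y":-2.49,"z":1.5,"rz":0}h.py:27: RuntimeWarning: Mean of empty slice.
  return np.minimum(abs(e),10).mean()
  ret = ret.dtype.type(ret / rcount)
  return _methods._mean(a, axis=axis, dtype=dtype,
  ret = um.true_divide(
```

View pics/w1.png

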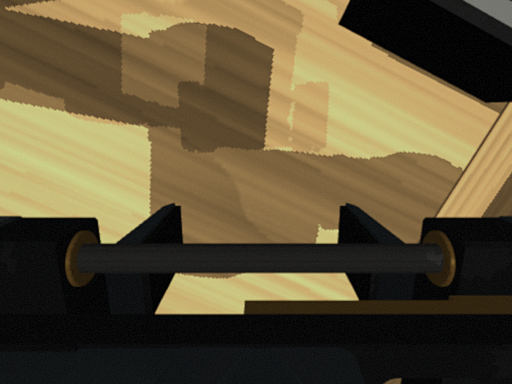

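The call was refused because every row needs all seven keys, so the arm did not move. The wrist picture shows bare bench with the open fingers at about (165,255) and (355,255). The camera looks out ahead along tool +x.

>>> {"op": "jog_arm", "data": {"targets": [{"x":3.05,"y":-3.1,"z":0.7,"rx":0,"ry":0,"rz":0,"hand":0.45},{"x":3.05,"y":-3.1,"z":0.7,"rx":0,"ry":0,"rz":0,"hand":0.45},{"x":3.05,"y":-3.1,"z":0.7,"rx":0,"ry":0,"rz":0,"hand":0.45},{"x":3.05,"y":-3.1,"z":0.7,"rx":0,"ry":0,"rz":0,"hand":0.45},{"x":3.05,"y":-3.1,"z":0.7,"rx":0,"ry":0,"rz":0,"hand":0.45},{"x":3.05,"y":-3.1,"z":0.7,"rx":0,"ry":0,"rz":0,"hand":0.45},{"x":3.05,"y":-3.1,"z":0.7,"rx":0,"ry":0,"rz":0,"hand":0.45},{"x":3.0,"y":-3.1,"z":0.7,"rx":0,"ry":0,"rz":0,"hand":0.45}], "newtons": 40}}

```text
time_s: 0.95
eef_pos: [0.3808, -0.2362, 0.12]
tcp_rot: [0.0, 0.976, 0.217, 0.0]
force: [1.2, -1.5, 0.8]
finger_gap: 0.0411
finger_force: 0.0
```

```bash
sed -i 's/"rz":%g}/"rx":0,"ry":0,"rz":%g,"hand":HH}/' h.py
python3 - <<'E'
from h import *
from workcell import *
s=get_state();c=camera('wrist');T=wristT(s,c);P=cloud(c,T)
print(s['finger_gap'])
print('sp',trap(P,(.3806,-.237),.12,96,144,96,26,.02,.034))
p=near(P,(.3806,-.237),.025,.05,.075);print('post',len(p), np.median(p,0).round(4) if len(p) else 0)
plan([(381,-236.5,26,25)])
E
```

```text
0.04108265513873675
sp (array([ 380. , -236.3]), np.float64(32.66), np.float64(1.42), 2195)
post 306 [ 0.3812 -0.2358  0.0592]
now [ 380.8 -230.4  118.9] 25.2 t 1.0
(381, -236.5, 26, 25) 3
{"x":-0.08,"y":0.19,"z":3.1,"rx":0,"ry":0,"rz":0.001,"hand":HH},{"x":-0.08,"y":0.18,"z":3.09,"rx":0,"ry":0,"rz":0.001,"hand":HH},{"x":-0.08,"y":0.19,"z":3.1,"rx":0,"ry":0,"rz":0.001,"hand":HH}
```

>>> {"op": "jog_arm", "data": {"targets": [{"x":0,"y":0,"z":0,"rx":0,"ry":0,"rz":0,"hand":0.45},{"x":0,"y":0,"z":0,"rx":0,"ry":0,"rz":0,"hand":0.45},{"x":0,"y":0,"z":0,"rx":0,"ry":0,"rz":0,"hand":0.45}]}}

```text
time_s: 1.3
eef_pos: [0.3806, -0.2388, 0.1204]
tcp_rot: [0.0, 0.976, 0.217, 0.0]
force: [-0.5, -0.6, 0.5]
finger_gap: 0.041
finger_force: 0.0
```

>>> {"op": "jog_arm", "data": {"targets": [{"x":0.08,"y":-0.15,"z":3,"rx":0,"ry":0,"rz":0,"hand":0.45},{"x":0,"y":0,"z":3,"rx":0,"ry":0,"rz":0,"hand":0.45},{"x":0,"y":0,"z":2.4,"rx":0,"ry":0,"rz":0,"hand":0.45},{"x":0,"y":0,"z":1,"rx":0,"ry":0,"rz":0,"hand":0.45},{"x":0,"y":0,"z":0,"rx":0,"ry":0,"rz":0,"hand":0.1},{"x":0,"y":0,"z":0,"rx":0,"ry":0,"rz":0,"hand":0.1},{"x":0,"y":0,"z":0,"rx":0,"ry":0,"rz":0,"hand":0.1},{"x":0,"y":0,"z":0,"rx":0,"ry":0,"rz":0,"hand":0.1}]}}

```text
time_s: 2.1
eef_pos: [0.3812, -0.2366, 0.0271]
tcp_rot: [0.001, 0.976, 0.218, 0.001]
force: [0.2, 0.1, -0.9]
finger_gap: 0.0118
finger_force: 0.0
```

Run:
```python
from h import *
plan([(381,-237,110,25),(571.5,206,110,-3),(571.5,206,30,-3)])
```

```text
now [ 381.2 -236.6   27.1] 25.1 t 2.1
(381, -237, 110, 25) 3
{"x":-0.01,"y":0.01,"z":-2.76,"rx":0,"ry":0,"rz":0.001,"hand":HH},{"x":-0.01,"y":0.01,"z":-2.77,"rx":0,"ry":0,"rz":0.001,"hand":HH},{"x":-0.01,"y":0.01,"z":-2.76,"rx":0,"ry":0,"rz":0.001,"hand":HH}
(571.5, 206, 110, -3) 13
{"x":2.77,"y":-2.47,"z":-0,"rx":0,"ry":0,"rz":0.038,"hand":HH},{"x":2.67,"y":-2.57,"z":-0,"rx":0,"ry":0,"rz":0.038,"hand":HH},{"x":2.57,"y":-2.67,"z":-0,"rx":0,"ry":0,"rz":0.038,"hand":HH},{"x":2.47,"y":-2.77,"z":-0,"rx":0,"ry":0,"rz":0.038,"hand":HH},{"x":2.36,"y":-2.86,"z":-0,"rx":0,"ry":0,"rz":0.038,"hand":HH},{"x":2.25,"y":-2.95,"z":-0,"rx":0,"ry":0,"rz":0.038,"hand":HH},{"x":2.14,"y":-3.03,"z":-0,"rx":0,"ry":0,"rz":0.038,"hand":HH},{"x":2.02,"y":-3.11,"z":-0,"rx":0,"ry":0,"rz":0.038,"hand":HH},{"x":1.9,"y":-3.19,"z":-0,"rx":0,"ry":0,"rz":0.038,"hand":HH},{"x":1.78,"y":-3.26,"z":-0,"rx":0,"ry":0,"rz":0.038,"hand":HH},{"x":1.65,"y":-3.32,"z":-0,"rx":0,"ry":0,"rz":0.038,"hand":HH},{"x":1.52,"y":-3.38,"z":-0,"rx":0,"ry":0,"rz":0.038,"hand":HH},{"x":1.39,"y":-3.44,"z":-0,"rx":0,"ry":0,"rz":0.038,"hand":HH}
(571.5, 206, 30, -3) 2
{"x":0,"y":0,"z":4,"rx":0,"ry":0,"rz":-0.003,"hand":HH},{"x":0,"y":0,"z":4,"rx":0,"ry":0,"rz":-0.003,"hand":HH}
```

Run:
```python
from h import *
from workcell import *
s=get_state();print(s['finger_gap'],s['finger_force'])
c=camera('scene');a=c['frame'][90:220,190:340,::-1]
b=camera('wrist')['frame'][...,::-1]
cv2.imwrite('pics/s2.png',np.hstack([cv2.resize(a,(346,300),interpolation=cv2.INTER_CUBIC),cv2.resize(b,(400,300))]))
```

```text
0.011800955763935556 0.0
```

View pics/s2.png

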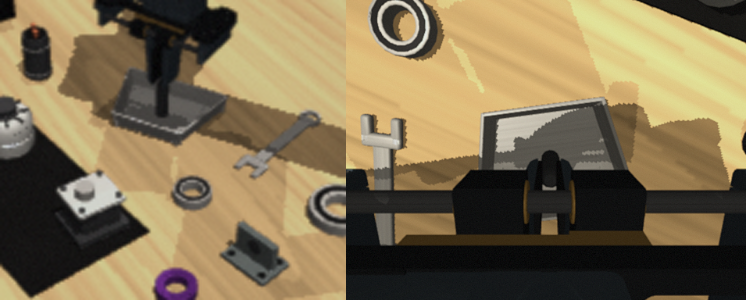

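The left half shows the gripper inside the tray at the post. The right half (wrist) shows both fingers at about (538,185) and (562,185), with the dark post top at about (549,160), possibly just ahead of them. I'll check this with depth.

Run:
```python
from h import *
from workcell import *
s=get_state();print(s['finger_gap'],s['finger_force'],s['eef_pos'].round(4))
c=camera('wrist');P=cloud(c,wristT(s,c))
for i in range(186,256,6):
    print(i,' '.join('%4d/%4d/%3d'%tuple((P[i,j]*1000).round()) if np.isfinite(P[i,j]).all() else 'nan' for j in range(246,272,4)))
```

```text
0.009101979851680082 0.0 [ 0.381  -0.2364  0.0268]
186  387/-221/  5  388/-223/  3  390/-226/  5  391/-229/  5  392/-232/  5  393/-235/  3  395/-237/  4
192  383/-223/  4  384/-225/  3  385/-228/  4  387/-231/  5  388/-234/  3  389/-237/  3  390/-239/  3
198  378/-225/  4  380/-227/  4  384/-229/ 16  387/-231/ 21  388/-234/ 20  389/-236/ 19  388/-241/ 10
204  374/-227/  4  380/-228/ 19  384/-229/ 29  386/-231/ 35  388/-234/ 35  389/-236/ 35  388/-240/ 27
210  391/-222/ 72  392/-224/ 73  384/-229/ 44  387/-231/ 49  388/-234/ 48  388/-236/ 47  397/-234/ 73
216  391/-222/ 83  392/-224/ 83  384/-230/ 55  386/-232/ 58  387/-234/ 57  388/-236/ 57  397/-234/ 83
222  391/-223/ 91  391/-225/ 88  382/-231/ 58  383/-233/ 60  385/-235/ 62  385/-237/ 60  396/-234/ 91
228  391/-223/ 99  389/-226/ 90  380/-232/ 63  380/-234/ 61  381/-236/ 61  382/-239/ 61  396/-233/ 99
234  391/-223/106  386/-227/ 90  376/-234/ 61  377/-236/ 61  378/-238/ 62  379/-240/ 61  395/-234/104
240  392/-224/113  383/-229/ 91  350/-245/  4  351/-248/  4  372/-241/ 55  354/-254/  4  393/-235/105
246  408/-218/157  408/-219/156  409/-220/158  410/-221/157  410/-222/158  411/-223/158  411/-224/157
252  408/-219/160  408/-220/159  409/-221/159  409/-222/159  409/-222/159  410/-223/160  410/-224/160
```

>>> {"op": "jog_arm", "data": {"targets": [{"x":0,"y":0,"z":0,"rx":0,"ry":0,"rz":0,"hand":0.1},{"x":0,"y":0,"z":0,"rx":0,"ry":0,"rz":0,"hand":0.1}]}}

```text
time_s: 2.45
eef_pos: [0.3807, -0.2361, 0.0263]
tcp_rot: [0.0, 0.976, 0.218, 0.0]
force: [-0.4, 0.6, -0.2]
finger_gap: 0.0088
finger_force: 0.0
```

Run:
```python
from h import *
from workcell import *
s=get_state();c=camera('wrist');P=cloud(c,c['mount'])*1000
print('tool frame x/y/z')
for i in range(190,250,5):
    print(i,' '.join('%4d/%4d/%4d'%tuple(P[i,j].round()) if np.isfinite(P[i,j]).all() else 'nan' for j in range(228,292,6)))
f=c['frame'][170:260,200:312,::-1]
cv2.imwrite('pics/w3.png',cv2.resize(np.clip(f.astype(float)*2,0,255).astype(np.uint8),(784,600),interpolation=cv2.INTER_NEAREST))
```

```text
tool frame x/y/z
190    9/ -26/  22    9/ -21/  22    9/ -16/  22    9/ -12/  24    9/  -7/  22    9/  -3/  22    9/   2/  22    9/   7/  23    9/  11/  23    9/  16/  23    9/  20/  22
195    5/ -26/  22    5/ -21/  22    5/ -16/  22    5/ -12/  22    5/  -7/  23    7/  -2/  16    7/   2/  14    5/   7/  24    5/  11/  22    5/  16/  22    5/  21/  22
200    1/ -26/  23    1/ -21/  22    1/ -16/  22    1/ -12/  23    4/  -7/  13    7/  -2/   2    7/   2/   1    5/   6/   9    1/  11/  23    1/  16/  23    1/  21/  22
205   -3/ -26/  22   -3/ -21/  23   17/ -12/ -41   -3/ -12/  23    4/  -7/  -1    8/  -2/ -12    7/   2/ -11    5/   6/  -4   17/   8/ -41   -3/  16/  22   -3/  21/  22
210   -7/ -26/  22   16/ -15/ -49   17/ -12/ -50   15/  -9/ -45    5/  -6/ -14    7/  -2/ -22    8/   2/ -22   15/   5/ -46   16/   8/ -49   17/  11/ -50   -7/  21/  23
215  -11/ -26/  23   17/ -14/ -59   16/ -11/ -58   15/  -8/ -54    5/  -6/ -25    7/  -2/ -29    7/   1/ -29   15/   4/ -54   17/   7/ -59   17/  10/ -59  -11/  21/  23
220   38/ -10/-124   17/ -14/ -66   17/ -11/ -67   15/  -8/ -62    3/
[... 244 characters left out ...]
   9/ -73   37/   7/-128
230   37/  -9/-130   17/ -12/ -80   17/ -10/ -80   15/  -7/ -75   -1/  -6/ -34    0/  -2/ -36    0/   1/ -37   16/   4/ -76   15/   6/ -75   16/   9/ -78   35/   7/-126
235   37/  -9/-134   35/  -8/-130   17/  -9/ -85   15/  -7/ -81   -5/  -6/ -33   -3/  -2/ -36   -4/   1/ -35   15/   3/ -81   15/   6/ -81   17/   8/ -84   36/   6/-132
240   37/  -9/-136   34/  -8/-130   17/  -9/ -91   15/  -7/ -87  -32/  -7/  23  -32/  -3/  23  -10/   2/ -30   13/   3/ -82   15/   6/ -87   17/   8/ -90   35/   6/-133
245   36/  -9/-137   33/  -8/-131   33/  -6/-130   32/  -5/-130   33/  -3/-130   33/  -1/-130   33/   0/-130   33/   2/-131   33/   3/-130   33/   5/-130   34/   6/-134
```

View pics/w3.png

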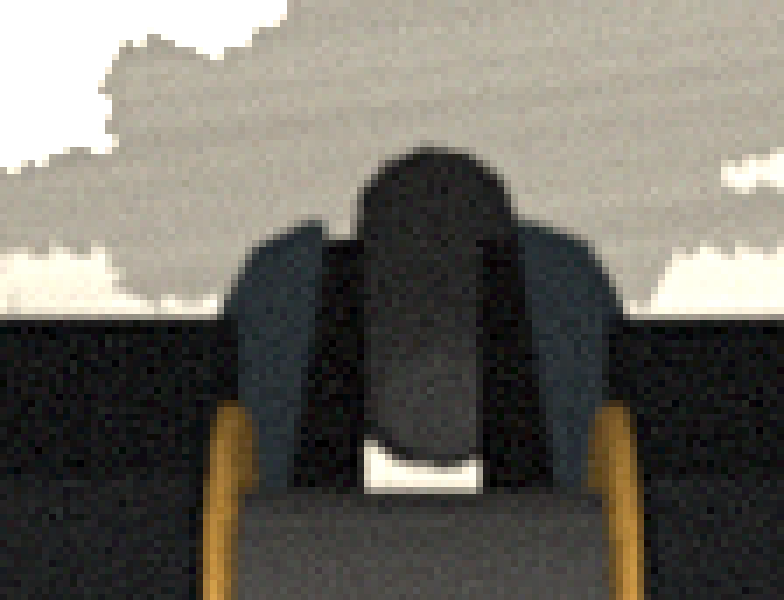

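The fingertips end at tool z of about -41 mm, just above the post top. The scene view agrees. So the real tips sit about 41 mm above the reported TCP, and the fingers closed above the post. I'll open, then descend the difference in two stages while watching the force.

>>> {"op": "jog_arm", "data": {"targets": [{"x":0,"y":0,"z":0,"rx":0,"ry":0,"rz":0,"hand":0.5},{"x":0,"y":0,"z":0,"rx":0,"ry":0,"rz":0,"hand":0.5},{"x":0,"y":0,"z":0,"rx":0,"ry":0,"rz":0,"hand":0.5},{"x":0,"y":0,"z":0,"rx":0,"ry":0,"rz":0,"hand":0.5},{"x":0,"y":0.1,"z":1,"rx":0,"ry":0,"rz":0,"hand":0.5},{"x":0,"y":0,"z":1,"rx":0,"ry":0,"rz":0,"hand":0.5},{"x":0,"y":0,"z":0.5,"rx":0,"ry":0,"rz":0,"hand":0.5},{"x":0,"y":0,"z":0,"rx":0,"ry":0,"rz":0,"hand":0.5}]}}

```text
time_s: 3.3
eef_pos: [0.3805, -0.2366, 0.0002]
tcp_rot: [-0.001, 0.976, 0.218, -0.001]
force: [-0.1, 0.0, -0.1]
finger_gap: 0.0458
finger_force: 0.0
```

Run:
```python
from h import *
from workcell import *
s=get_state();print(s['eef_pos'],s['force'])
c=camera('wrist');P=cloud(c,c['mount'])*1000
# finger points: tool-frame x 10..20 , z -60..0, above tray
m=(abs(P[...,0]-15)<5)&(P[...,2]>-75)&(P[...,2]<2)&(abs(P[...,1])<60)
q=P[m];l=q[q[:,1]<0];r=q[q[:,1]>0]
for k in (l,r): print(len(k),np.percentile(k,[1,50,99],axis=0).round(1).tolist())
```

```text
[ 3.80536980e-01 -2.36571036e-01  1.53799354e-04] [-0.08894415  0.04413737 -0.14188703]
1978 [[10.1, -59.6, -74.3], [15.4, -29.0, -4.5], [19.9, -1.0, -2.4]]
1947 [[10.1, 1.1, -74.3], [15.4, 27.4, -4.5], [19.9, 59.4, -2.2]]
```

Reported TCP z is 0 with no contact, even though the tray floor is at 4 mm. That confirms the offset, so I'll go on down and grip.

>>> {"op": "jog_arm", "data": {"targets": [{"x":0,"y":0,"z":0.7,"rx":0,"ry":0,"rz":0,"hand":0.5},{"x":0,"y":0,"z":0.6,"rx":0,"ry":0,"rz":0,"hand":0.5},{"x":0,"y":0,"z":0,"rx":0,"ry":0,"rz":0,"hand":0.1},{"x":0,"y":0,"z":0,"rx":0,"ry":0,"rz":0,"hand":0.1},{"x":0,"y":0,"z":0,"rx":0,"ry":0,"rz":0,"hand":0.1},{"x":0,"y":0,"z":0,"rx":0,"ry":0,"rz":0,"hand":0.1},{"x":0,"y":0,"z":0,"rx":0,"ry":0,"rz":0,"hand":0.1},{"x":0,"y":0,"z":0,"rx":0,"ry":0,"rz":0,"hand":0.1}]}}

```text
time_s: 4.15
eef_pos: [0.3812, -0.2371, -0.0116]
tcp_rot: [0.0, 0.976, 0.218, 0.0]
force: [0.1, -0.6, 1.5]
finger_gap: 0.0169
finger_force: 40.0
```

>>> {"op": "jog_arm", "data": {"targets": [{"x":0,"y":0,"z":-2,"rx":0,"ry":0,"rz":0,"hand":0.1},{"x":0,"y":0,"z":-3,"rx":0,"ry":0,"rz":0,"hand":0.1},{"x":0,"y":0,"z":-3,"rx":0,"ry":0,"rz":0,"hand":0.1},{"x":2.77,"y":-2.47,"z":0,"rx":0,"ry":0,"rz":0.04,"hand":0.1},{"x":2.67,"y":-2.57,"z":0,"rx":0,"ry":0,"rz":0.04,"hand":0.1},{"x":2.57,"y":-2.67,"z":0,"rx":0,"ry":0,"rz":0.04,"hand":0.1},{"x":2.47,"y":-2.77,"z":0,"rx":0,"ry":0,"rz":0.04,"hand":0.1},{"x":2.36,"y":-2.86,"z":0,"rx":0,"ry":0,"rz":0.04,"hand":0.1}]}}

```text
time_s: 4.95
eef_pos: [0.4547, -0.0653, 0.0682]
tcp_rot: [-0.0, 0.993, 0.118, -0.0]
force: [0.4, -0.9, -2.5]
finger_gap: 0.0168
finger_force: 40.0
```

>>> {"op": "jog_arm", "data": {"targets": [{"x":2.25,"y":-2.95,"z":0,"rx":0,"ry":0,"rz":0.04,"hand":0.1},{"x":2.14,"y":-3.03,"z":0,"rx":0,"ry":0,"rz":0.04,"hand":0.1},{"x":2.02,"y":-3.11,"z":0,"rx":0,"ry":0,"rz":0.04,"hand":0.1},{"x":1.9,"y":-3.19,"z":0,"rx":0,"ry":0,"rz":0.04,"hand":0.1},{"x":1.78,"y":-3.26,"z":0,"rx":0,"ry":0,"rz":0.04,"hand":0.1},{"x":1.65,"y":-3.32,"z":0,"rx":0,"ry":0,"rz":0.04,"hand":0.1},{"x":1.3,"y":-3.0,"z":0,"rx":0,"ry":0,"rz":0.03,"hand":0.1},{"x":1.0,"y":-2.5,"z":0,"rx":0,"ry":0,"rz":0.02,"hand":0.1}]}}

```text
time_s: 5.75
eef_pos: [0.5689, 0.1931, 0.0679]
tcp_rot: [0.0, 1.0, -0.026, -0.0]
force: [0.3, 0.7, -2.8]
finger_gap: 0.017
finger_force: 40.0
```

>>> {"op": "jog_arm", "data": {"targets": [{"x":0,"y":0,"z":0,"rx":0,"ry":0,"rz":0,"hand":0.1},{"x":0,"y":0,"z":0,"rx":0,"ry":0,"rz":0,"hand":0.1},{"x":0,"y":0,"z":0,"rx":0,"ry":0,"rz":0,"hand":0.1},{"x":0,"y":0,"z":0,"rx":0,"ry":0,"rz":0,"hand":0.1}]}}

```text
time_s: 6.15
eef_pos: [0.5683, 0.1904, 0.0682]
tcp_rot: [0.0, 1.0, -0.026, -0.0]
force: [-0.0, -0.3, -3.5]
finger_gap: 0.0168
finger_force: 40.0
```

Run:
```python
from h import *
from workcell import *
s=get_state();print(s['finger_gap'],s['finger_force'],np.degrees(s['joint_positions']).round(1))
for n in('wrist','top','scene'):
    s=get_state();c=camera(n);P=cloud(c,wristT(s,c) if n=='wrist' else None)
    e=s['eef_pos'];b=e[2]+.0125  # tray underside
    print(n,'tray',trap(P,e[:2],.12,96,144,96,26,b+.018,b+.034))
plan([(571.5,206.5,75,-3)])
```

```text
0.016771630070447952 39.9993684963556 [ 12.8  33.2  87.6  -0.   59.3 105.8]
wrist tray (array([567.2, 191.3]), np.float64(4.62), np.float64(2.31), 3956)
top tray (array([567.4, 189.9]), np.float64(4.47), np.float64(1.27), 142)
scene tray (array([570.2, 192.7]), np.float64(4.64), np.float64(1.77), 350)
now [568.6 190.7  68.3] -3.0 t 6.3
(571.5, 206.5, 75, -3) 1
{"x":0.2,"y":-1.59,"z":-0.67,"rx":0,"ry":0,"rz":0,"hand":HH}
```

>>> {"op": "jog_arm", "data": {"targets": [{"x":0.1,"y":-0.8,"z":0,"rx":0,"ry":0,"rz":0,"hand":0.1},{"x":0.12,"y":-0.75,"z":0,"rx":0,"ry":0,"rz":0,"hand":0.1},{"x":0,"y":0,"z":1.5,"rx":0,"ry":0,"rz":0,"hand":0.1},{"x":0,"y":0,"z":2,"rx":0,"ry":0,"rz":0,"hand":0.1},{"x":0,"y":0,"z":1.5,"rx":0,"ry":0,"rz":0,"hand":0.1},{"x":0,"y":0,"z":0,"rx":0,"ry":0,"rz":0,"hand":0.1},{"x":0,"y":0,"z":0,"rx":0,"ry":0,"rz":0,"hand":0.1}]}}

```text
time_s: 7.0
eef_pos: [0.5719, 0.2072, 0.0184]
tcp_rot: [-0.0, 1.0, -0.025, -0.0]
force: [-0.2, 0.3, -3.2]
finger_gap: 0.0169
finger_force: 40.0
```

Run:
```python
from h import *
from workcell import *
for n in('top','scene'):
    s=get_state();c=camera(n);P=cloud(c)
    e=s['eef_pos'];b=e[2]+.0125
    print(n,e.round(4),'tray',trap(P,e[:2],.12,96,144,96,26,b+.018,b+.034))
```

```text
top [0.5719 0.2072 0.0184] tray (array([570.7, 206.5]), np.float64(4.52), np.float64(1.29), 130)
scene [0.5723 0.2072 0.0189] tray (array([573.6, 209.3]), np.float64(4.72), np.float64(1.95), 314)
```

>>> {"op": "jog_arm", "data": {"targets": [{"x":-0.04,"y":0.12,"z":0.6,"rx":0,"ry":0,"rz":0,"hand":0.1},{"x":0,"y":0,"z":0.6,"rx":0,"ry":0,"rz":0,"hand":0.1},{"x":0,"y":0,"z":0.6,"rx":0,"ry":0,"rz":0,"hand":0.1},{"x":0,"y":0,"z":0.6,"rx":0,"ry":0,"rz":0,"hand":0.1},{"x":0,"y":0,"z":0.2,"rx":0,"ry":0,"rz":0,"hand":0.1},{"x":0,"y":0,"z":0,"rx":0,"ry":0,"rz":0,"hand":0.1},{"x":0,"y":0,"z":0,"rx":0,"ry":0,"rz":0,"hand":0.1}]}}

```text
time_s: 7.8
eef_pos: [0.5715, 0.2055, -0.0076]
tcp_rot: [-0.0, 1.0, -0.026, 0.0]
force: [-0.4, 0.0, 5.8]
finger_gap: 0.0172
finger_force: 40.0
```

>>> {"op": "jog_arm", "data": {"targets": [{"x":0,"y":0,"z":0,"rx":0,"ry":0,"rz":0,"hand":0.5},{"x":0,"y":0,"z":0,"rx":0,"ry":0,"rz":0,"hand":0.5},{"x":0,"y":0,"z":0,"rx":0,"ry":0,"rz":0,"hand":0.5},{"x":0,"y":0,"z":-1,"rx":0,"ry":0,"rz":0,"hand":0.5},{"x":0,"y":0,"z":-2.5,"rx":0,"ry":0,"rz":0,"hand":0.5},{"x":0,"y":0,"z":-4,"rx":0,"ry":0,"rz":0,"hand":0.65},{"x":0,"y":0,"z":-1.5,"rx":0,"ry":0,"rz":0,"hand":0.65},{"x":0,"y":0,"z":0,"rx":0,"ry":0,"rz":0,"hand":0.65}]}}

```text
time_s: 8.6
eef_pos: [0.573, 0.206, 0.0854]
tcp_rot: [-0.001, 1.0, -0.026, 0.002]
force: [0.1, 0.4, -0.4]
finger_gap: 0.0585
finger_force: 0.0
```

Run:
```python
from h import *
from workcell import *
for n in('top','scene'):
    s=get_state();c=camera(n);P=cloud(c)
    e=s['eef_pos']
    print(n,'tray',trap(P,(.571,.206),.13,96,144,96,26,.022,.038),'pu',[cv2.minEnclosingCircle((near(P,(.45,.4225),.06,a,.04)[:,:2]*1000).astype(np.float32)) for a in (.009,.026)])
plan([(450,422.5,60,-3)])
```

```text
top tray (array([570.2, 205.1]), np.float64(4.55), np.float64(1.5), 156) pu [((462.5845642089844, 416.35394287109375), 28.151243209838867), ((456.1987609863281, 417.3492736816406), 16.007944107055664)]
scene tray (array([573. , 207.7]), np.float64(4.75), np.float64(2.49), 508) pu [((451.1287536621094, 423.97900390625), 32.65972900390625), ((451.8482666015625, 423.6651611328125), 18.997364044189453)]
now [571.3 205.5  82.5] -2.9 t 8.7
(450, 422.5, 60, -3) 7
{"x":-1.89,"y":-3.01,"z":0.32,"rx":0,"ry":0,"rz":0,"hand":HH},{"x":-1.89,"y":-3.01,"z":0.32,"rx":0,"ry":0,"rz":0,"hand":HH},{"x":-1.89,"y":-3.01,"z":0.32,"rx":0,"ry":0,"rz":0,"hand":HH},{"x":-1.89,"y":-3.01,"z":0.32,"rx":0,"ry":0,"rz":0,"hand":HH},{"x":-1.89,"y":-3,"z":0.32,"rx":0,"ry":0,"rz":0,"hand":HH},{"x":-1.89,"y":-3.01,"z":0.33,"rx":0,"ry":0,"rz":0,"hand":HH},{"x":-1.88,"y":-3,"z":0.32,"rx":0,"ry":0,"rz":0,"hand":HH}
```

>>> {"op": "jog_arm", "data": {"targets": [{"x":-1.89,"y":-3.0,"z":0.32,"rx":0,"ry":0,"rz":0,"hand":0.65},{"x":-1.89,"y":-3.0,"z":0.32,"rx":0,"ry":0,"rz":0,"hand":0.65},{"x":-1.89,"y":-3.0,"z":0.32,"rx":0,"ry":0,"rz":0,"hand":0.65},{"x":-1.89,"y":-3.0,"z":0.32,"rx":0,"ry":0,"rz":0,"hand":0.65},{"x":-1.89,"y":-3.0,"z":0.32,"rx":0,"ry":0,"rz":0,"hand":0.65},{"x":-1.89,"y":-3.0,"z":0.32,"rx":0,"ry":0,"rz":0,"hand":0.65},{"x":-1.89,"y":-3.0,"z":0.32,"rx":0,"ry":0,"rz":0,"hand":0.65},{"x":0,"y":0,"z":0,"rx":0,"ry":0,"rz":0,"hand":0.65}]}}

```text
time_s: 9.5
eef_pos: [0.4469, 0.4246, 0.0582]
tcp_rot: [0.0, 1.0, -0.024, -0.001]
force: [0.4, -0.3, -0.3]
finger_gap: 0.0595
finger_force: 0.0
```

>>> {"op": "jog_arm", "data": {"targets": [{"x":0,"y":0,"z":1.5,"rx":0,"ry":0,"rz":0,"hand":0.65},{"x":0,"y":0,"z":3,"rx":0,"ry":0,"rz":0,"hand":0.65},{"x":0,"y":0,"z":1.5,"rx":0,"ry":0,"rz":0,"hand":0.65},{"x":0,"y":0,"z":0,"rx":0,"ry":0,"rz":0,"hand":0.65},{"x":0,"y":0,"z":0,"rx":0,"ry":0,"rz":0,"hand":0.65}]}}

```text
time_s: 10.0
eef_pos: [0.4501, 0.4217, -0.0001]
tcp_rot: [0.0, 1.0, -0.026, -0.0]
force: [0.7, 0.5, 0.1]
finger_gap: 0.0593
finger_force: 0.0
```

Run:
```python
from h import *
from workcell import *
s=get_state();c=camera('wrist');P=cloud(c,wristT(s,c));Q=cloud(c,c['mount'])*1000
q=near(P,(.45,.4225),.05,.009,.04)
print(cv2.minEnclosingCircle((q[:,:2]*1000).astype(np.float32)),[cv2.minEnclosingCircle((near(P,(.45,.4225),.05,.027,.04)[:,:2]*1000).astype(np.float32))])
m=(abs(Q[...,0]-15)<4)&(Q[...,2]>-70)&(Q[...,2]<-25)&(abs(Q[...,1])<70)
k=Q[m];print('fingers',np.percentile(k[k[:,1]<0],[1,99],axis=0).round(),np.percentile(k[k[:,1]>0],[1,99],axis=0).round())
plan([(450,422.5,-24,-3)])
```

```text
((455.9080505371094, 422.251708984375), 36.476898193359375) [((460.4082946777344, 422.03033447265625), 35.467262268066406)]
fingers [[ 11. -40. -70.]
 [ 18.  -1. -26.]] [[ 11.   0. -70.]
 [ 17.  38. -26.]]
now [450.4 422.1   0.5] -2.9 t 10.05
(450, 422.5, -24, -3) 1
{"x":-0.04,"y":-0.04,"z":2.45,"rx":0,"ry":0,"rz":0.001,"hand":HH}
```

>>> {"op": "jog_arm", "data": {"targets": [{"x":0,"y":0,"z":1.2,"rx":0,"ry":0,"rz":0,"hand":0.65},{"x":0,"y":0,"z":1.1,"rx":0,"ry":0,"rz":0,"hand":0.65},{"x":0,"y":0,"z":0,"rx":0,"ry":0,"rz":0,"hand":0.3},{"x":0,"y":0,"z":0,"rx":0,"ry":0,"rz":0,"hand":0.3},{"x":0,"y":0,"z":0,"rx":0,"ry":0,"rz":0,"hand":0.3},{"x":0,"y":0,"z":0,"rx":0,"ry":0,"rz":0,"hand":0.3},{"x":0,"y":0,"z":0,"rx":0,"ry":0,"rz":0,"hand":0.3}]}}

```text
time_s: 10.75
eef_pos: [0.4501, 0.4222, -0.0234]
tcp_rot: [-0.0, 1.0, -0.026, 0.0]
force: [1.1, 0.7, 1.5]
finger_gap: 0.0361
finger_force: 40.3
```

Run:
```python
from h import *
plan([(450,422,85,-3),(571,205.5,85,-3)])
```

```text
now [450.1 422.2 -23.4] -2.9 t 10.75
(450, 422, 85, -3) 3
{"x":-0,"y":0.01,"z":-3.61,"rx":0,"ry":0,"rz":0,"hand":HH},{"x":-0,"y":0,"z":-3.62,"rx":0,"ry":0,"rz":0,"hand":HH},{"x":-0.01,"y":0.01,"z":-3.61,"rx":0,"ry":0,"rz":0,"hand":HH}
(571, 205.5, 85, -3) 7
{"x":1.88,"y":3,"z":-0,"rx":0,"ry":0,"rz":0,"hand":HH},{"x":1.89,"y":3,"z":-0,"rx":0,"ry":0,"rz":0,"hand":HH},{"x":1.88,"y":3,"z":-0,"rx":0,"ry":0,"rz":0,"hand":HH},{"x":1.89,"y":3,"z":-0,"rx":0,"ry":0,"rz":0,"hand":HH},{"x":1.88,"y":3,"z":-0,"rx":0,"ry":0,"rz":0,"hand":HH},{"x":1.89,"y":3,"z":-0,"rx":0,"ry":0,"rz":0,"hand":HH},{"x":1.88,"y":3,"z":-0,"rx":0,"ry":0,"rz":0,"hand":HH}
```

>>> {"op": "jog_arm", "data": {"targets": [{"x":0,"y":0,"z":-3,"rx":0,"ry":0,"rz":0,"hand":0.3},{"x":0,"y":0,"z":-4,"rx":0,"ry":0,"rz":0,"hand":0.3},{"x":0,"y":0,"z":-3,"rx":0,"ry":0,"rz":0,"hand":0.3},{"x":1.88,"y":3,"z":0,"rx":0,"ry":0,"rz":0,"hand":0.3},{"x":1.88,"y":3,"z":0,"rx":0,"ry":0,"rz":0,"hand":0.3},{"x":1.88,"y":3,"z":0,"rx":0,"ry":0,"rz":0,"hand":0.3},{"x":1.88,"y":3,"z":0,"rx":0,"ry":0,"rz":0,"hand":0.3},{"x":1.88,"y":3,"z":0,"rx":0,"ry":0,"rz":0,"hand":0.3}]}}

```text
time_s: 11.55
eef_pos: [0.5362, 0.2659, 0.0763]
tcp_rot: [0.0, 1.0, -0.026, -0.0]
force: [0.4, 0.5, -2.5]
finger_gap: 0.0362
finger_force: 40.3
```

>>> {"op": "jog_arm", "data": {"targets": [{"x":1.88,"y":3,"z":0,"rx":0,"ry":0,"rz":0,"hand":0.3},{"x":1.88,"y":3,"z":0,"rx":0,"ry":0,"rz":0,"hand":0.3},{"x":0,"y":0,"z":0,"rx":0,"ry":0,"rz":0,"hand":0.3},{"x":0,"y":0,"z":0,"rx":0,"ry":0,"rz":0,"hand":0.3},{"x":0,"y":0,"z":0,"rx":0,"ry":0,"rz":0,"hand":0.3}]}}

```text
time_s: 12.05
eef_pos: [0.5699, 0.2061, 0.0764]
tcp_rot: [0.0, 1.0, -0.025, -0.0]
force: [0.2, -0.4, -1.4]
finger_gap: 0.0366
finger_force: 40.5
```

Run:
```python
from h import *
from workcell import *
for n in('top','scene','wrist'):
    s=get_state();c=camera(n);P=cloud(c,wristT(s,c) if n=='wrist' else None);e=s['eef_pos'];u=e[2]+.0235
    q=near(P,e[:2],.06,u+.005,u+.018)
    print(n,(e*1000).round(1),len(q),cv2.minEnclosingCircle((q[:,:2]*1000).astype(np.float32)),'tray',trap(P,(.571,.206),.13,96,144,96,26,.022,.038))
```

```text
top [569.9 206.1  76.4] 10 ((571.680419921875, 175.77871704101562), 8.771077156066895) tray (array([570.4, 204.5]), np.float64(4.6), np.float64(1.46), 143)
scene [569.9 206.3  76.5] 197 ((576.4595336914062, 209.78929138183594), 31.38214683532715) tray (array([572.9, 207.6]), np.float64(4.68), np.float64(2.6), 434)
wrist [569.9 206.4  76.6] 2667 ((569.321533203125, 207.12916564941406), 32.1439323425293) tray (array([569.9, 206.5]), np.float64(4.63), np.float64(1.43), 2283)
```

>>> {"op": "jog_arm", "data": {"targets": [{"x":0.08,"y":0.06,"z":1.5,"rx":0,"ry":0,"rz":0,"hand":0.3},{"x":0,"y":0,"z":2,"rx":0,"ry":0,"rz":0,"hand":0.3},{"x":0,"y":0,"z":2,"rx":0,"ry":0,"rz":0,"hand":0.3},{"x":0,"y":0,"z":2,"rx":0,"ry":0,"rz":0,"hand":0.3},{"x":0,"y":0,"z":1,"rx":0,"ry":0,"rz":0,"hand":0.3},{"x":0,"y":0,"z":0.5,"rx":0,"ry":0,"rz":0,"hand":0.3},{"x":0,"y":0,"z":0,"rx":0,"ry":0,"rz":0,"hand":0.3}]}}

```text
time_s: 12.9
eef_pos: [0.5712, 0.2051, -0.0133]
tcp_rot: [0.0, 1.0, -0.025, -0.0]
force: [0.8, -1.6, -1.1]
finger_gap: 0.036
finger_force: 40.5
```

>>> {"op": "jog_arm", "data": {"targets": [{"x":0,"y":0,"z":0.2,"rx":0,"ry":0,"rz":0,"hand":0.3},{"x":0,"y":0,"z":0,"rx":0,"ry":0,"rz":0,"hand":0.3},{"x":0,"y":0,"z":0,"rx":0,"ry":0,"rz":0,"hand":0.55},{"x":0,"y":0,"z":0,"rx":0,"ry":0,"rz":0,"hand":0.55},{"x":0,"y":0,"z":0,"rx":0,"ry":0,"rz":0,"hand":0.55},{"x":0,"y":0,"z":-1.5,"rx":0,"ry":0,"rz":0,"hand":0.55},{"x":0,"y":0,"z":-3.5,"rx":0,"ry":0,"rz":0,"hand":0.8},{"x":0,"y":0,"z":-3.5,"rx":0,"ry":0,"rz":0,"hand":0.8}]}}

```text
time_s: 13.7
eef_pos: [0.5708, 0.2047, 0.0705]
tcp_rot: [0.0, 1.0, -0.026, -0.001]
force: [0.8, -0.4, 1.1]
finger_gap: 0.0634
finger_force: 0.0
```

Run:
```python
from h import *
from workcell import *
for n in('wrist','scene'):
    s=get_state();c=camera(n);P=cloud(c,wristT(s,c) if n=='wrist' else None)
    q=near(P,(.571,.206),.045,.018,.045);print(n,cv2.minEnclosingCircle((q[:,:2]*1000).astype(np.float32)),'hub z',np.median(near(P,(.571,.206),.05,.034,.05)[:,2]),'disc z',np.median(near(P,(.571,.206),.033,.018,.03)[:,2]))
c=camera('scene');P=cloud(c)
q=near(P,(.436,-.073),.045,.01,.022);print('bearing scene',cv2.minEnclosingCircle((q[:,:2]*1000).astype(np.float32)))
plan([(436.2,-73,60,10)])
```

```text
wrist ((570.6657104492188, 206.2084503173828), 32.3035774230957) hub z 0.03977735083471502 disc z 0.021930517350832457
scene ((573.7313232421875, 206.7843780517578), 33.84190368652344) hub z 0.03955319834505283 disc z 0.02208014995703178
bearing scene ((441.58599853515625, -84.62184143066406), 22.37108612060547)
now [573.  205.3  72.1] -2.9 t 13.85
(436.2, -73, 60, 10) 8
{"x":-1.53,"y":3.56,"z":0.15,"rx":0,"ry":0,"rz":-0.028,"hand":HH},{"x":-1.63,"y":3.52,"z":0.15,"rx":0,"ry":0,"rz":-0.028,"hand":HH},{"x":-1.73,"y":3.47,"z":0.15,"rx":0,"ry":0,"rz":-0.028,"hand":HH},{"x":-1.82,"y":3.42,"z":0.15,"rx":0,"ry":0,"rz":-0.028,"hand":HH},{"x":-1.92,"y":3.37,"z":0.15,"rx":0,"ry":0,"rz":-0.028,"hand":HH},{"x":-2.01,"y":3.31,"z":0.15,"rx":0,"ry":0,"rz":-0.028,"hand":HH},{"x":-2.1,"y":3.26,"z":0.16,"rx":0,"ry":0,"rz":-0.028,"hand":HH},{"x":-2.19,"y":3.2,"z":0.15,"rx":0,"ry":0,"rz":-0.028,"hand":HH}
```

Pulley seated: hub top at 40 mm and disc top at 22 mm, both as expected. Next, the bearing.

>>> {"op": "jog_arm", "data": {"targets": [{"x":-1.53,"y":3.56,"z":0.15,"rx":0,"ry":0,"rz":-0.028,"hand":0.8},{"x":-1.63,"y":3.52,"z":0.15,"rx":0,"ry":0,"rz":-0.028,"hand":0.8},{"x":-1.73,"y":3.47,"z":0.15,"rx":0,"ry":0,"rz":-0.028,"hand":0.8},{"x":-1.82,"y":3.42,"z":0.15,"rx":0,"ry":0,"rz":-0.028,"hand":0.8},{"x":-1.92,"y":3.37,"z":0.15,"rx":0,"ry":0,"rz":-0.028,"hand":0.8},{"x":-2.01,"y":3.31,"z":0.15,"rx":0,"ry":0,"rz":-0.028,"hand":0.8},{"x":-2.1,"y":3.26,"z":0.15,"rx":0,"ry":0,"rz":-0.028,"hand":0.8},{"x":-2.1,"y":3.2,"z":0.15,"rx":0,"ry":0,"rz":-0.028,"hand":0.8}]}}

```text
time_s: 14.65
eef_pos: [0.4341, -0.0743, 0.0572]
tcp_rot: [-0.0, 0.996, 0.087, -0.001]
force: [0.4, -1.3, 1.1]
finger_gap: 0.0729
finger_force: 0.0
```

>>> {"op": "jog_arm", "data": {"targets": [{"x":0,"y":0,"z":0,"rx":0,"ry":0,"rz":0,"hand":0.8},{"x":0,"y":0,"z":0,"rx":0,"ry":0,"rz":0,"hand":0.8},{"x":0,"y":0,"z":0,"rx":0,"ry":0,"rz":0,"hand":0.8},{"x":0,"y":0,"z":0,"rx":0,"ry":0,"rz":0,"hand":0.8}]}}

```text
time_s: 15.05
eef_pos: [0.4358, -0.0725, 0.0576]
tcp_rot: [-0.0, 0.996, 0.087, -0.0]
force: [-0.2, 0.3, -0.7]
finger_gap: 0.0735
finger_force: 0.0
```

Run:
```python
from h import *
from workcell import *
s=get_state();c=camera('wrist');P=cloud(c,wristT(s,c))
q=near(P,(.436,-.073),.04,.011,.022);print(cv2.minEnclosingCircle((q[:,:2]*1000).astype(np.float32)))
plan([(436,-73,-38,10)])
```

```text
((435.34259033203125, -71.92086029052734), 25.789875030517578)
now [435.8 -72.5  57.7] 10.0 t 15.1
(436, -73, -38, 10) 3
{"x":0,"y":0.02,"z":3.19,"rx":0,"ry":0,"rz":-0,"hand":HH},{"x":0,"y":0.01,"z":3.19,"rx":0,"ry":0,"rz":-0,"hand":HH},{"x":0.01,"y":0.02,"z":3.19,"rx":0,"ry":0,"rz":-0,"hand":HH}
```

>>> {"op": "jog_arm", "data": {"targets": [{"x":0,"y":0,"z":2,"rx":0,"ry":0,"rz":0,"hand":0.8},{"x":0,"y":0,"z":3,"rx":0,"ry":0,"rz":0,"hand":0.8},{"x":0,"y":0,"z":3,"rx":0,"ry":0,"rz":0,"hand":0.8},{"x":0,"y":0,"z":1,"rx":0,"ry":0,"rz":0,"hand":0.8},{"x":0,"y":0,"z":0.4,"rx":0,"ry":0,"rz":0,"hand":0.8},{"x":0,"y":0,"z":0,"rx":0,"ry":0,"rz":0,"hand":0.45},{"x":0,"y":0,"z":0,"rx":0,"ry":0,"rz":0,"hand":0.45},{"x":0,"y":0,"z":0,"rx":0,"ry":0,"rz":0,"hand":0.45}]}}

```text
time_s: 15.9
eef_pos: [0.4362, -0.0735, -0.0353]
tcp_rot: [0.0, 0.996, 0.086, 0.001]
force: [0.0, 1.6, 0.6]
finger_gap: 0.0518
finger_force: 0.9
```

>>> {"op": "jog_arm", "data": {"targets": [{"x":0,"y":0,"z":0,"rx":0,"ry":0,"rz":0,"hand":0.45},{"x":0,"y":0,"z":0,"rx":0,"ry":0,"rz":0,"hand":0.45}]}}

```text
time_s: 16.1
eef_pos: [0.4362, -0.0735, -0.0353]
tcp_rot: [0.0, 0.996, 0.086, 0.001]
force: [-0.1, 1.7, 11.5]
finger_gap: 0.0506
finger_force: 40.0
```

Run:
```python
from h import *
plan([(436,-73,70,10),(571,205.5,70,-3)])
```

```text
now [436.2 -73.5 -35.3] 9.9 t 16.1
(436, -73, 70, 10) 3
{"x":-0,"y":-0.02,"z":-3.51,"rx":0,"ry":0,"rz":-0.001,"hand":HH},{"x":-0.01,"y":-0.01,"z":-3.51,"rx":0,"ry":0,"rz":-0.001,"hand":HH},{"x":-0,"y":-0.02,"z":-3.51,"rx":0,"ry":0,"rz":-0.001,"hand":HH}
(571, 205.5, 70, -3) 8
{"x":2.27,"y":-3.13,"z":-0,"rx":0,"ry":0,"rz":0.029,"hand":HH},{"x":2.18,"y":-3.2,"z":-0,"rx":0,"ry":0,"rz":0.029,"hand":HH},{"x":2.08,"y":-3.26,"z":-0,"rx":0,"ry":0,"rz":0.029,"hand":HH},{"x":1.99,"y":-3.32,"z":-0,"rx":0,"ry":0,"rz":0.029,"hand":HH},{"x":1.89,"y":-3.37,"z":-0,"rx":0,"ry":0,"rz":0.029,"hand":HH},{"x":1.79,"y":-3.43,"z":-0,"rx":0,"ry":0,"rz":0.029,"hand":HH},{"x":1.7,"y":-3.48,"z":-0,"rx":0,"ry":0,"rz":0.029,"hand":HH},{"x":1.59,"y":-3.52,"z":-0,"rx":0,"ry":0,"rz":0.029,"hand":HH}
```

>>> {"op": "jog_arm", "data": {"targets": [{"x":0,"y":0,"z":-2,"rx":0,"ry":0,"rz":0,"hand":0.45},{"x":0,"y":0,"z":-4,"rx":0,"ry":0,"rz":0,"hand":0.45},{"x":0,"y":0,"z":-3.5,"rx":0,"ry":0,"rz":0,"hand":0.45},{"x":2.27,"y":-3.13,"z":0,"rx":0,"ry":0,"rz":0.029,"hand":0.45},{"x":2.18,"y":-3.2,"z":0,"rx":0,"ry":0,"rz":0.029,"hand":0.45},{"x":2.08,"y":-3.26,"z":0,"rx":0,"ry":0,"rz":0.029,"hand":0.45},{"x":1.99,"y":-3.32,"z":0,"rx":0,"ry":0,"rz":0.029,"hand":0.45},{"x":1.89,"y":-3.37,"z":0,"rx":0,"ry":0,"rz":0.029,"hand":0.45}]}}

```text
time_s: 16.9
eef_pos: [0.5208, 0.1021, 0.0594]
tcp_rot: [-0.0, 1.0, 0.013, 0.0]
force: [0.6, -0.9, -2.0]
finger_gap: 0.0504
finger_force: 40.0
```

>>> {"op": "jog_arm", "data": {"targets": [{"x":1.79,"y":-3.43,"z":0,"rx":0,"ry":0,"rz":0.029,"hand":0.45},{"x":1.7,"y":-3.48,"z":0,"rx":0,"ry":0,"rz":0.029,"hand":0.45},{"x":1.59,"y":-3.52,"z":0,"rx":0,"ry":0,"rz":0.029,"hand":0.45},{"x":0,"y":0,"z":0,"rx":0,"ry":0,"rz":0,"hand":0.45},{"x":0,"y":0,"z":0,"rx":0,"ry":0,"rz":0,"hand":0.45},{"x":0,"y":0,"z":0,"rx":0,"ry":0,"rz":0,"hand":0.45},{"x":0,"y":0,"z":0,"rx":0,"ry":0,"rz":0,"hand":0.45}]}}

```text
time_s: 17.6
eef_pos: [0.5709, 0.2038, 0.059]
tcp_rot: [0.0, 1.0, -0.03, -0.0]
force: [-0.1, -0.7, -1.2]
finger_gap: 0.0502
finger_force: 40.0
```

Run:
```python
from h import *
from workcell import *
s=get_state();c=camera('wrist');P=cloud(c,wristT(s,c));e=s['eef_pos'];u=e[2]+.0353
q=near(P,e[:2],.04,u+.011,u+.022);print(len(q),cv2.minEnclosingCircle((q[:,:2]*1000).astype(np.float32)),np.median(q,0).round(4),'tray',trap(P,(.571,.206),.13,96,144,96,26,.022,.038))
print(e.round(4),s['finger_gap'])
```

```text
3514 ((579.9030151367188, 203.83335876464844), 35.61687088012695) [0.5832 0.2041 0.1103] tray (array([570. , 206.6]), np.float64(4.26), np.float64(3.92), 3768)
[0.5709 0.2038 0.059 ] 0.05021637062605101
```

>>> {"op": "jog_arm", "data": {"targets": [{"x":0,"y":-0.15,"z":1,"rx":0,"ry":0,"rz":0,"hand":0.45},{"x":0,"y":0,"z":2,"rx":0,"ry":0,"rz":0,"hand":0.45},{"x":0,"y":0,"z":1.5,"rx":0,"ry":0,"rz":0,"hand":0.45},{"x":0,"y":0,"z":0.7,"rx":0,"ry":0,"rz":0,"hand":0.45},{"x":0,"y":0,"z":0,"rx":0,"ry":0,"rz":0,"hand":0.45},{"x":0,"y":0,"z":0,"rx":0,"ry":0,"rz":0,"hand":0.45}]}}

```text
time_s: 18.25
eef_pos: [0.5715, 0.2061, 0.0068]
tcp_rot: [0.0, 1.0, -0.03, -0.0]
force: [0.2, -0.6, -0.9]
finger_gap: 0.0501
finger_force: 40.0
```

>>> {"op": "jog_arm", "data": {"targets": [{"x":0,"y":0,"z":0.2,"rx":0,"ry":0,"rz":0,"hand":0.45},{"x":0,"y":0,"z":0,"rx":0,"ry":0,"rz":0,"hand":0.45},{"x":0,"y":0,"z":0,"rx":0,"ry":0,"rz":0,"hand":0.75},{"x":0,"y":0,"z":0,"rx":0,"ry":0,"rz":0,"hand":0.75},{"x":0,"y":0,"z":0,"rx":0,"ry":0,"rz":0,"hand":0.75},{"x":0,"y":0,"z":-1,"rx":0,"ry":0,"rz":0,"hand":0.75},{"x":0,"y":0,"z":-3,"rx":0,"ry":0,"rz":0,"hand":0.75},{"x":0,"y":0,"z":-3,"rx":0,"ry":0,"rz":0,"hand":0.4}]}}

```text
time_s: 19.05
eef_pos: [0.571, 0.2062, 0.076]
tcp_rot: [0.0, 1.0, -0.03, -0.0]
force: [1.1, -0.0, -0.1]
finger_gap: 0.0629
finger_force: 0.0
```

Run:
```python
from h import *
from workcell import *
s=get_state();c=camera('wrist');P=cloud(c,wristT(s,c))
q=near(P,(.571,.206),.04,.05,.062);q=q[np.hypot(q[:,0]-.571,q[:,1]-.206)>.01]
print('bearing',cv2.minEnclosingCircle((q[:,:2]*1000).astype(np.float32)),np.median(q[:,2]),'tray',trap(P,(.571,.206),.13,96,144,96,26,.022,.038))
plan([(433.4,62.7,50,102.3)])
```

```text
bearing ((570.7023315429688, 207.12408447265625), 25.939237594604492) 0.05604483948914417 tray (array([570.3, 206.8]), np.float64(4.84), np.float64(3.0), 2831)
now [573.8 206.9  81.1] -3.4 t 19.1
(433.4, 62.7, 50, 102.3) 14
{"x":-0.94,"y":1.09,"z":0.22,"rx":0,"ry":0,"rz":-0.132,"hand":HH},{"x":-1.07,"y":0.95,"z":0.22,"rx":0,"ry":0,"rz":-0.132,"hand":HH},{"x":-1.19,"y":0.8,"z":0.22,"rx":0,"ry":0,"rz":-0.132,"hand":HH},{"x":-1.29,"y":0.64,"z":0.22,"rx":0,"ry":0,"rz":-0.132,"hand":HH},{"x":-1.36,"y":0.47,"z":0.22,"rx":0,"ry":0,"rz":-0.132,"hand":HH},{"x":-1.41,"y":0.28,"z":0.22,"rx":0,"ry":0,"rz":-0.132,"hand":HH},{"x":-1.43,"y":0.1,"z":0.22,"rx":0,"ry":0,"rz":-0.132,"hand":HH},{"x":-1.44,"y":-0.1,"z":0.22,"rx":0,"ry":0,"rz":-0.132,"hand":HH},{"x":-1.41,"y":-0.28,"z":0.23,"rx":0,"ry":0,"rz":-0.132,"hand":HH},{"x":-1.36,"y":-0.47,"z":0.22,"rx":0,"ry":0,"rz":-0.132,"hand":HH},{"x":-1.29,"y":-0.64,"z":0.23,"rx":0,"ry":0,"rz":-0.132,"hand":HH},{"x":-1.19,"y":-0.8,"z":0.22,"rx":0,"ry":0,"rz":-0.132,"hand":HH},{"x":-1.07,"y":-0.96,"z":0.23,"rx":0,"ry":0,"rz":-0.132,"hand":HH},{"x":-0.94,"y":-1.09,"z":0.22,"rx":0,"ry":0,"rz":-0.132,"hand":HH}
```

The bearing is seated: its top is at 56 mm, and it is centred on the tray. Now the bracket.

>>> {"op": "jog_arm", "data": {"targets": [{"x":-0.94,"y":1.09,"z":0.22,"rx":0,"ry":0,"rz":-0.132,"hand":0.4},{"x":-1.07,"y":0.95,"z":0.22,"rx":0,"ry":0,"rz":-0.132,"hand":0.4},{"x":-1.19,"y":0.8,"z":0.22,"rx":0,"ry":0,"rz":-0.132,"hand":0.4},{"x":-1.29,"y":0.64,"z":0.22,"rx":0,"ry":0,"rz":-0.132,"hand":0.4},{"x":-1.36,"y":0.47,"z":0.22,"rx":0,"ry":0,"rz":-0.132,"hand":0.4},{"x":-1.41,"y":0.28,"z":0.22,"rx":0,"ry":0,"rz":-0.132,"hand":0.4},{"x":-1.43,"y":0.1,"z":0.22,"rx":0,"ry":0,"rz":-0.132,"hand":0.4},{"x":-1.44,"y":-0.1,"z":0.22,"rx":0,"ry":0,"rz":-0.132,"hand":0.4}]}}

```text
time_s: 19.9
eef_pos: [0.4911, 0.1236, 0.0578]
tcp_rot: [0.0, 0.877, 0.48, 0.0]
force: [0.1, -0.5, -0.3]
finger_gap: 0.0366
finger_force: 0.0
```

>>> {"op": "jog_arm", "data": {"targets": [{"x":-1.41,"y":-0.28,"z":0.22,"rx":0,"ry":0,"rz":-0.132,"hand":0.4},{"x":-1.36,"y":-0.47,"z":0.22,"rx":0,"ry":0,"rz":-0.132,"hand":0.4},{"x":-1.29,"y":-0.64,"z":0.22,"rx":0,"ry":0,"rz":-0.132,"hand":0.4},{"x":-1.19,"y":-0.8,"z":0.22,"rx":0,"ry":0,"rz":-0.132,"hand":0.4},{"x":-1.07,"y":-0.96,"z":0.22,"rx":0,"ry":0,"rz":-0.132,"hand":0.4},{"x":-0.94,"y":-1.09,"z":0.22,"rx":0,"ry":0,"rz":-0.132,"hand":0.4},{"x":0,"y":0,"z":0,"rx":0,"ry":0,"rz":0,"hand":0.4},{"x":0,"y":0,"z":0,"rx":0,"ry":0,"rz":0,"hand":0.4}]}}

```text
time_s: 20.7
eef_pos: [0.4316, 0.0622, 0.0445]
tcp_rot: [0.0, 0.628, 0.778, 0.0]
force: [0.1, -0.1, 0.0]
finger_gap: 0.0366
finger_force: 0.0
```

>>> {"op": "jog_arm", "data": {"targets": [{"x":0,"y":0,"z":0,"rx":0,"ry":0,"rz":0,"hand":0.4},{"x":0,"y":0,"z":0,"rx":0,"ry":0,"rz":0,"hand":0.4}]}}

```text
time_s: 20.9
eef_pos: [0.4317, 0.0625, 0.0442]
tcp_rot: [0.0, 0.627, 0.779, 0.0]
force: [0.1, 0.7, 0.0]
finger_gap: 0.0363
finger_force: 0.0
```

Run:
```python
from h import *
from workcell import *
s=get_state();c=camera('wrist');P=cloud(c,wristT(s,c))
q=near(P,(.4334,.0627),.06,.043,.054);print('bracket',cv2.minAreaRect((q[:,:2]*1000).astype(np.float32)),len(q))
q=near(P,(.4334,.0627),.045,.005,.054);print('all',cv2.minAreaRect((q[:,:2]*1000).astype(np.float32)),len(q))
print(s['force'],np.degrees(s['joint_positions']).round(1))
plan([(433.4,62.7,-28,102.3)])
```

```text
bracket ((431.9576721191406, 67.11515808105469), (9.547195434570312, 53.25972366333008), 12.306320190429688) 1052
all ((432.3600158691406, 64.03460693359375), (50.07738494873047, 69.70094299316406), 12.285699844360352) 5079
[0.13022906 0.74641232 0.00377347] [  0.4  25.3 111.6   0.   43.  -12. ]
now [431.5  62.4  44.1] 102.4 t 20.95
(433.4, 62.7, -28, 102.3) 2
{"x":-0.01,"y":0.1,"z":3.61,"rx":0,"ry":0,"rz":0.001,"hand":HH},{"x":-0,"y":0.09,"z":3.6,"rx":0,"ry":0,"rz":0.001,"hand":HH}
```

>>> {"op": "jog_arm", "data": {"targets": [{"x":0.1,"y":0.1,"z":2,"rx":0,"ry":0,"rz":0,"hand":0.4},{"x":0,"y":0,"z":2.5,"rx":0,"ry":0,"rz":0,"hand":0.4},{"x":0,"y":0,"z":1.8,"rx":0,"ry":0,"rz":0,"hand":0.4},{"x":0,"y":0,"z":0.5,"rx":0,"ry":0,"rz":0,"hand":0.4},{"x":0,"y":0,"z":0,"rx":0,"ry":0,"rz":0,"hand":0.02},{"x":0,"y":0,"z":0,"rx":0,"ry":0,"rz":0,"hand":0.02},{"x":0,"y":0,"z":0,"rx":0,"ry":0,"rz":0,"hand":0.02},{"x":0,"y":0,"z":0,"rx":0,"ry":0,"rz":0,"hand":0.02}]}}

```text
time_s: 21.75
eef_pos: [0.4324, 0.0633, -0.0233]
tcp_rot: [0.001, 0.626, 0.78, 0.001]
force: [0.6, 0.9, 7.6]
finger_gap: 0.0098
finger_force: 40.0
```

>>> {"op": "jog_arm", "data": {"targets": [{"x":0,"y":0,"z":0,"rx":0,"ry":0,"rz":0,"hand":0.02},{"x":0,"y":0,"z":0,"rx":0,"ry":0,"rz":0,"hand":0.02}]}}

```text
time_s: 21.95
eef_pos: [0.4324, 0.0633, -0.0233]
tcp_rot: [0.001, 0.626, 0.78, 0.001]
force: [0.6, 0.7, 9.8]
finger_gap: 0.0099
finger_force: 40.0
```

Run:
```python
from h import *
from workcell import *
# mat pose refined with both castings via top + scene
for n in('top','scene'):
    c=camera(n);P=cloud(c)
    q=near(P,(.5965,-.294),.05,.045,.06);g=near(P,(.574,-.096),.055,.045,.062)
    print(n,cv2.minEnclosingCircle((q[:,:2]*1000).astype(np.float32)),cv2.minAreaRect((g[:,:2]*1000).astype(np.float32)))
o=np.array([585.8,-194.8]);y=np.radians(6.7);b=o+76*np.array([np.cos(y),np.sin(y)]);print('bracket target',b)
plan([(433,63.5,60,102.3),(*b,60,96.7)])
```

```text
top ((596.7928466796875, -293.9693298339844), 36.633056640625) ((573.2735595703125, -95.90170288085938), (59.000099182128906, 66.840087890625), 89.88373565673828)
scene ((599.0784912109375, -290.0511779785156), 37.0001335144043) ((575.5343017578125, -93.96723175048828), (67.12602996826172, 64.35501098632812), 1.4720165729522705)
bracket target [ 661.28096936 -185.93302398]
now [432.5  63.3 -23.3] 102.5 t 22.05
(433, 63.5, 60, 102.3) 3
{"x":0,"y":0.02,"z":-2.78,"rx":0,"ry":0,"rz":0.001,"hand":HH},{"x":0,"y":0.02,"z":-2.77,"rx":0,"ry":0,"rz":0.001,"hand":HH},{"x":0.01,"y":0.02,"z":-2.78,"rx":0,"ry":0,"rz":0.001,"hand":HH}
(np.float64(661.2809693649249), np.float64(-185.93302398045068), 60, 96.7) 9
{"x":-3.25,"y":1.89,"z":0,"rx":0,"ry":0,"rz":0.011,"hand":HH},{"x":-3.23,"y":1.92,"z":0,"rx":0,"ry":0,"rz":0.011,"hand":HH},{"x":-3.21,"y":1.96,"z":0,"rx":0,"ry":0,"rz":0.011,"hand":HH},{"x":-3.18,"y":1.99,"z":0,"rx":0,"ry":0,"rz":0.011,"hand":HH},{"x":-3.16,"y":2.03,"z":0,"rx":0,"ry":0,"rz":0.011,"hand":HH},{"x":-3.14,"y":2.06,"z":0,"rx":0,"ry":0,"rz":0.011,"hand":HH},{"x":-3.12,"y":2.1,"z":0,"rx":0,"ry":0,"rz":0.011,"hand":HH},{"x":-3.09,"y":2.13,"z":0,"rx":0,"ry":0,"rz":0.011,"hand":HH},{"x":-3.07,"y":2.16,"z":0,"rx":0,"ry":0,"rz":0.011,"hand":HH}
```

>>> {"op": "jog_arm", "data": {"targets": [{"x":0,"y":0,"z":-2,"rx":0,"ry":0,"rz":0,"hand":0.02},{"x":0,"y":0,"z":-4,"rx":0,"ry":0,"rz":0,"hand":0.02},{"x":0,"y":0,"z":-3.5,"rx":0,"ry":0,"rz":0,"hand":0.02},{"x":-3.25,"y":1.89,"z":0,"rx":0,"ry":0,"rz":0.011,"hand":0.02},{"x":-3.23,"y":1.92,"z":0,"rx":0,"ry":0,"rz":0.011,"hand":0.02},{"x":-3.21,"y":1.96,"z":0,"rx":0,"ry":0,"rz":0.011,"hand":0.02},{"x":-3.18,"y":1.99,"z":0,"rx":0,"ry":0,"rz":0.011,"hand":0.02},{"x":-3.16,"y":2.03,"z":0,"rx":0,"ry":0,"rz":0.011,"hand":0.02}]}}

```text
time_s: 22.85
eef_pos: [0.5596, -0.0762, 0.0714]
tcp_rot: [0.0, 0.647, 0.762, 0.0]
force: [0.8, 1.1, -2.7]
finger_gap: 0.01
finger_force: 40.0
```

>>> {"op": "jog_arm", "data": {"targets": [{"x":-3.14,"y":2.06,"z":0,"rx":0,"ry":0,"rz":0.011,"hand":0.02},{"x":-3.12,"y":2.1,"z":0,"rx":0,"ry":0,"rz":0.011,"hand":0.02},{"x":-3.09,"y":2.13,"z":0,"rx":0,"ry":0,"rz":0.011,"hand":0.02},{"x":-3.07,"y":2.16,"z":0,"rx":0,"ry":0,"rz":0.011,"hand":0.02},{"x":0,"y":0,"z":0,"rx":0,"ry":0,"rz":0,"hand":0.02},{"x":0,"y":0,"z":0,"rx":0,"ry":0,"rz":0,"hand":0.02},{"x":0,"y":0,"z":0,"rx":0,"ry":0,"rz":0,"hand":0.02},{"x":0,"y":0,"z":0,"rx":0,"ry":0,"rz":0,"hand":0.02}]}}

```text
time_s: 23.65
eef_pos: [0.66, -0.1846, 0.0712]
tcp_rot: [-0.0, 0.664, 0.748, -0.0]
force: [1.0, -0.3, -1.7]
finger_gap: 0.0097
finger_force: 40.0
```

Run:
```python
from h import *
from workcell import *
s=get_state();print(s['finger_gap'],s['finger_force'])
plan([(661.3,-186,70,96.7)])
c=camera('wrist');P=cloud(c,wristT(s,c));e=s['eef_pos'];u=e[2]+.0233
q=near(P,e[:2],.06,u-.004,u+.016);print(cv2.minAreaRect((q[:,:2]*1000).astype(np.float32)),len(q),q[:,2].min()-u)
```

```text
0.009726105822450872 39.999529123306274
now [ 660.  -184.6   71.2] 96.9 t 23.65
(661.3, -186, 70, 96.7) 1
{"x":-0.16,"y":0.11,"z":0.12,"rx":0,"ry":0,"rz":0.003,"hand":HH}
((656.3314819335938, -163.5706787109375), (50.150367736816406, 28.30137825012207), 7.030523777008057) 2910 0.0010735011460660665
```

>>> {"op": "jog_arm", "data": {"targets": [{"x":-0.15,"y":0.1,"z":2,"rx":0,"ry":0,"rz":0,"hand":0.02},{"x":0,"y":0,"z":3,"rx":0,"ry":0,"rz":0,"hand":0.02},{"x":0,"y":0,"z":2.5,"rx":0,"ry":0,"rz":0,"hand":0.02},{"x":0,"y":0,"z":1,"rx":0,"ry":0,"rz":0,"hand":0.02},{"x":0,"y":0,"z":0.4,"rx":0,"ry":0,"rz":0,"hand":0.02},{"x":0,"y":0,"z":0,"rx":0,"ry":0,"rz":0,"hand":0.02},{"x":0,"y":0,"z":0,"rx":0,"ry":0,"rz":0,"hand":0.02}]}}

```text
time_s: 24.4
eef_pos: [0.6627, -0.187, -0.0167]
tcp_rot: [0.001, 0.664, 0.748, 0.0]
force: [0.3, -0.0, -1.7]
finger_gap: 0.0094
finger_force: 40.0
```

>>> {"op": "jog_arm", "data": {"targets": [{"x":0,"y":0,"z":0.3,"rx":0,"ry":0,"rz":0,"hand":0.02},{"x":0,"y":0,"z":0,"rx":0,"ry":0,"rz":0,"hand":0.02},{"x":0,"y":0,"z":0,"rx":0,"ry":0,"rz":0,"hand":0.35},{"x":0,"y":0,"z":0,"rx":0,"ry":0,"rz":0,"hand":0.35},{"x":0,"y":0,"z":0,"rx":0,"ry":0,"rz":0,"hand":0.35},{"x":0,"y":0,"z":-2,"rx":0,"ry":0,"rz":0,"hand":0.35},{"x":0,"y":0,"z":-4,"rx":0,"ry":0,"rz":0,"hand":0.6},{"x":0,"y":0,"z":-4,"rx":0,"ry":0,"rz":0,"hand":0.75}]}}

```text
time_s: 25.2
eef_pos: [0.6612, -0.1866, 0.0796]
tcp_rot: [-0.001, 0.664, 0.748, -0.0]
force: [0.7, -1.0, -0.1]
finger_gap: 0.0448
finger_force: 0.0
```

>>> {"op": "jog_arm", "data": {"targets": [{"x":0,"y":0,"z":0,"rx":0,"ry":0,"rz":0,"hand":0.75},{"x":0,"y":0,"z":0,"rx":0,"ry":0,"rz":0,"hand":0.75}]}}

```text
time_s: 25.4
eef_pos: [0.6624, -0.187, 0.08]
tcp_rot: [0.001, 0.664, 0.748, 0.0]
force: [-0.2, 0.1, -0.3]
finger_gap: 0.061
finger_force: 0.0
```

Run:
```python
from h import *
from workcell import *
s=get_state();c=camera('wrist');P=cloud(c,wristT(s,c))
q=near(P,(.661,-.186),.05,.044,.056);print('plate',cv2.minAreaRect((q[:,:2]*1000).astype(np.float32)),len(q))
q=near(P,(.661,-.186),.05,.0075,.056);print('all',cv2.minAreaRect((q[:,:2]*1000).astype(np.float32)))
plan([(486.8,-420,85,96.7)])
```

```text
plate ((661.2738647460938, -186.83670043945312), (9.0142240524292, 60.072017669677734), 6.810826778411865) 879
all ((661.1947021484375, -186.4860382080078), (50.11611557006836, 69.30845642089844), 6.807939052581787)
now [ 661.6 -186.7   78.7] 96.8 t 25.45
(486.8, -420, 85, 96.7) 8
{"x":-2.64,"y":-2.52,"z":-0.08,"rx":0,"ry":0,"rz":0,"hand":HH},{"x":-2.64,"y":-2.51,"z":-0.08,"rx":0,"ry":0,"rz":0,"hand":HH},{"x":-2.64,"y":-2.52,"z":-0.08,"rx":0,"ry":0,"rz":0,"hand":HH},{"x":-2.63,"y":-2.51,"z":-0.08,"rx":0,"ry":0,"rz":0,"hand":HH},{"x":-2.64,"y":-2.52,"z":-0.08,"rx":0,"ry":0,"rz":0,"hand":HH},{"x":-2.63,"y":-2.51,"z":-0.08,"rx":0,"ry":0,"rz":0,"hand":HH},{"x":-2.64,"y":-2.52,"z":-0.07,"rx":0,"ry":0,"rz":0,"hand":HH},{"x":-2.63,"y":-2.51,"z":-0.08,"rx":0,"ry":0,"rz":0,"hand":HH}
```

>>> {"op": "jog_arm", "data": {"targets": [{"x":-2.64,"y":-2.52,"z":-0.08,"rx":0,"ry":0,"rz":0,"hand":0.75},{"x":-2.64,"y":-2.52,"z":-0.08,"rx":0,"ry":0,"rz":0,"hand":0.75},{"x":-2.64,"y":-2.52,"z":-0.08,"rx":0,"ry":0,"rz":0,"hand":0.75},{"x":-2.64,"y":-2.52,"z":-0.08,"rx":0,"ry":0,"rz":0,"hand":0.75},{"x":-2.64,"y":-2.52,"z":-0.08,"rx":0,"ry":0,"rz":0,"hand":0.75},{"x":-2.64,"y":-2.52,"z":-0.08,"rx":0,"ry":0,"rz":0,"hand":0.75},{"x":-2.64,"y":-2.52,"z":-0.08,"rx":0,"ry":0,"rz":0,"hand":0.75},{"x":-2.64,"y":-2.52,"z":-0.08,"rx":0,"ry":0,"rz":0,"hand":0.75}]}}

```text
time_s: 26.25
eef_pos: [0.4851, -0.4208, 0.0839]
tcp_rot: [-0.001, 0.664, 0.748, 0.0]
force: [0.3, -0.9, 0.0]
finger_gap: 0.0685
finger_force: 0.0
```

>>> {"op": "jog_arm", "data": {"targets": [{"x":0,"y":0,"z":0,"rx":0,"ry":0,"rz":0,"hand":0.75},{"x":0,"y":0,"z":0,"rx":0,"ry":0,"rz":0,"hand":0.75},{"x":0,"y":0,"z":0,"rx":0,"ry":0,"rz":0,"hand":0.75},{"x":0,"y":0,"z":0,"rx":0,"ry":0,"rz":0,"hand":0.75}]}}

```text
time_s: 26.65
eef_pos: [0.4873, -0.4193, 0.0849]
tcp_rot: [-0.0, 0.663, 0.748, 0.0]
force: [0.1, 0.4, 0.3]
finger_gap: 0.0683
finger_force: 0.0
```

Run:
```python
from h import *
from workcell import *
s=get_state();c=camera('wrist');P=cloud(c,wristT(s,c))
q=near(P,(.487,-.42),.035,.064,.074);print(cv2.minEnclosingCircle((q[:,:2]*1000).astype(np.float32)),len(q))
plan([(486.8,-420,-13,96.7)])
```

```text
((485.31219482421875, -420.4361572265625), 19.924264907836914) 1848
now [ 487.4 -419.4   85.1] 96.9 t 26.7
(486.8, -420, -13, 96.7) 3
{"x":-0.02,"y":-0.02,"z":3.27,"rx":0,"ry":0,"rz":0.001,"hand":HH},{"x":-0.02,"y":-0.02,"z":3.27,"rx":0,"ry":0,"rz":0.001,"hand":HH},{"x":-0.01,"y":-0.02,"z":3.27,"rx":0,"ry":0,"rz":0.001,"hand":HH}
```

>>> {"op": "jog_arm", "data": {"targets": [{"x":-0.07,"y":-0.12,"z":2,"rx":0,"ry":0,"rz":0,"hand":0.75},{"x":0,"y":0,"z":3,"rx":0,"ry":0,"rz":0,"hand":0.75},{"x":0,"y":0,"z":3,"rx":0,"ry":0,"rz":0,"hand":0.75},{"x":0,"y":0,"z":1.8,"rx":0,"ry":0,"rz":0,"hand":0.75},{"x":0,"y":0,"z":0,"rx":0,"ry":0,"rz":0,"hand":0.35},{"x":0,"y":0,"z":0,"rx":0,"ry":0,"rz":0,"hand":0.35},{"x":0,"y":0,"z":0,"rx":0,"ry":0,"rz":0,"hand":0.35},{"x":0,"y":0,"z":0,"rx":0,"ry":0,"rz":0,"hand":0.35}]}}

```text
time_s: 27.5
eef_pos: [0.4865, -0.4218, -0.0112]
tcp_rot: [0.001, 0.664, 0.748, -0.0]
force: [1.2, -0.4, 4.0]
finger_gap: 0.0412
finger_force: 40.0
```

>>> {"op": "jog_arm", "data": {"targets": [{"x":0,"y":0,"z":0,"rx":0,"ry":0,"rz":0,"hand":0.35},{"x":0,"y":0,"z":0,"rx":0,"ry":0,"rz":0,"hand":0.35}]}}

```text
time_s: 27.7
eef_pos: [0.4866, -0.4219, -0.0112]
tcp_rot: [0.001, 0.664, 0.748, 0.0]
force: [1.4, 1.0, 8.1]
finger_gap: 0.0414
finger_force: 40.0
```

Run:
```python
from h import *
plan([(487,-420,90,96.7),(586,-194.8,90,96.7)])
```

```text
now [ 486.6 -421.9  -11.2] 96.8 t 27.7
(487, -420, 90, 96.7) 3
{"x":0.06,"y":0.02,"z":-3.37,"rx":0,"ry":0,"rz":0.001,"hand":HH},{"x":0.06,"y":0.02,"z":-3.38,"rx":0,"ry":0,"rz":0.001,"hand":HH},{"x":0.06,"y":0.02,"z":-3.37,"rx":0,"ry":0,"rz":0.001,"hand":HH}
(586, -194.8, 90, 96.7) 7
{"x":3.03,"y":1.78,"z":-0,"rx":0,"ry":0,"rz":-0,"hand":HH},{"x":3.03,"y":1.78,"z":-0,"rx":0,"ry":0,"rz":-0,"hand":HH},{"x":3.03,"y":1.78,"z":-0,"rx":0,"ry":0,"rz":-0,"hand":HH},{"x":3.03,"y":1.78,"z":-0,"rx":0,"ry":0,"rz":-0,"hand":HH},{"x":3.03,"y":1.77,"z":-0,"rx":0,"ry":0,"rz":-0,"hand":HH},{"x":3.04,"y":1.78,"z":-0,"rx":0,"ry":0,"rz":-0,"hand":HH},{"x":3.03,"y":1.77,"z":-0,"rx":0,"ry":0,"rz":-0,"hand":HH}
```

>>> {"op": "jog_arm", "data": {"targets": [{"x":0,"y":0,"z":-2,"rx":0,"ry":0,"rz":0,"hand":0.35},{"x":0,"y":0,"z":-4,"rx":0,"ry":0,"rz":0,"hand":0.35},{"x":0,"y":0,"z":-4,"rx":0,"ry":0,"rz":0,"hand":0.35},{"x":3.03,"y":1.78,"z":0,"rx":0,"ry":0,"rz":0,"hand":0.35},{"x":3.03,"y":1.78,"z":0,"rx":0,"ry":0,"rz":0,"hand":0.35},{"x":3.03,"y":1.78,"z":0,"rx":0,"ry":0,"rz":0,"hand":0.35},{"x":3.03,"y":1.78,"z":0,"rx":0,"ry":0,"rz":0,"hand":0.35},{"x":3.03,"y":1.78,"z":0,"rx":0,"ry":0,"rz":0,"hand":0.35}]}}

```text
time_s: 28.5
eef_pos: [0.5564, -0.259, 0.0879]
tcp_rot: [0.0, 0.664, 0.748, 0.0]
force: [0.3, 0.3, -2.8]
finger_gap: 0.0413
finger_force: 40.0
```

>>> {"op": "jog_arm", "data": {"targets": [{"x":3.03,"y":1.78,"z":0,"rx":0,"ry":0,"rz":0,"hand":0.35},{"x":3.1,"y":1.78,"z":0,"rx":0,"ry":0,"rz":0,"hand":0.35},{"x":0,"y":0,"z":0,"rx":0,"ry":0,"rz":0,"hand":0.35},{"x":0,"y":0,"z":0,"rx":0,"ry":0,"rz":0,"hand":0.35},{"x":0,"y":0,"z":0,"rx":0,"ry":0,"rz":0,"hand":0.35},{"x":0,"y":0,"z":0,"rx":0,"ry":0,"rz":0,"hand":0.35}]}}

```text
time_s: 29.1
eef_pos: [0.5838, -0.1962, 0.0875]
tcp_rot: [0.0, 0.664, 0.748, -0.0]
force: [-0.7, 0.5, -2.2]
finger_gap: 0.0414
finger_force: 40.0
```

Run:
```python
from h import *
from workcell import *
s=get_state();c=camera('wrist');P=cloud(c,wristT(s,c));e=s['eef_pos'];u=e[2]+.0112
q=near(P,e[:2],.035,u+.064,u+.074);print(cv2.minEnclosingCircle((q[:,:2]*1000).astype(np.float32)),len(q))
plan([(585.8,-196,-8,96.7)])
```

```text
((582.92626953125, -188.8423614501953), 31.731800079345703) 3420
now [ 583.8 -196.1   87.5] 96.7 t 29.15
(585.8, -196, -8, 96.7) 3
{"x":-0,"y":0.07,"z":3.18,"rx":0,"ry":0,"rz":0,"hand":HH},{"x":-0.01,"y":0.06,"z":3.18,"rx":0,"ry":0,"rz":0,"hand":HH},{"x":-0,"y":0.07,"z":3.19,"rx":0,"ry":0,"rz":0,"hand":HH}
```

>>> {"op": "jog_arm", "data": {"targets": [{"x":0,"y":0.15,"z":2,"rx":0,"ry":0,"rz":0,"hand":0.35},{"x":0,"y":0,"z":3,"rx":0,"ry":0,"rz":0,"hand":0.35},{"x":0,"y":0,"z":2.5,"rx":0,"ry":0,"rz":0,"hand":0.35},{"x":0,"y":0,"z":1.3,"rx":0,"ry":0,"rz":0,"hand":0.35},{"x":0,"y":0,"z":0.5,"rx":0,"ry":0,"rz":0,"hand":0.35},{"x":0,"y":0,"z":0,"rx":0,"ry":0,"rz":0,"hand":0.35},{"x":0,"y":0,"z":0,"rx":0,"ry":0,"rz":0,"hand":0.35}]}}

```text
time_s: 29.85
eef_pos: [0.5863, -0.1955, -0.0046]
tcp_rot: [0.001, 0.664, 0.748, 0.0]
force: [0.6, -0.9, -1.9]
finger_gap: 0.0416
finger_force: 40.0
```

Its underside is at about 6.6 mm, so there are 3.6 mm left to go.

>>> {"op": "jog_arm", "data": {"targets": [{"x":0,"y":0,"z":0.3,"rx":0,"ry":0,"rz":0,"hand":0.35},{"x":0,"y":0,"z":0,"rx":0,"ry":0,"rz":0,"hand":0.35},{"x":0,"y":0,"z":0,"rx":0,"ry":0,"rz":0,"hand":0.65},{"x":0,"y":0,"z":0,"rx":0,"ry":0,"rz":0,"hand":0.65},{"x":0,"y":0,"z":0,"rx":0,"ry":0,"rz":0,"hand":0.65},{"x":0,"y":0,"z":-2,"rx":0,"ry":0,"rz":0,"hand":0.65},{"x":0,"y":0,"z":-4,"rx":0,"ry":0,"rz":0,"hand":0.65},{"x":0,"y":0,"z":-4,"rx":0,"ry":0,"rz":0,"hand":0.65}]}}

```text
time_s: 30.65
eef_pos: [0.5851, -0.1948, 0.0922]
tcp_rot: [-0.001, 0.664, 0.748, -0.0]
force: [-0.1, -0.4, 0.0]
finger_gap: 0.0592
finger_force: 0.0
```

>>> {"op": "jog_arm", "data": {"targets": [{"x":0,"y":0,"z":-4,"rx":0,"ry":0,"rz":0,"hand":0.65},{"x":-3,"y":-3,"z":-2,"rx":0,"ry":0,"rz":0,"hand":0.65},{"x":-3,"y":-3,"z":0,"rx":0,"ry":0,"rz":0,"hand":0.65},{"x":-3,"y":-3,"z":0,"rx":0,"ry":0,"rz":0,"hand":0.65},{"x":-3,"y":-3,"z":0,"rx":0,"ry":0,"rz":0,"hand":0.65},{"x":-3,"y":-1,"z":0,"rx":0,"ry":0,"rz":0,"hand":0.65},{"x":0,"y":0,"z":0,"rx":0,"ry":0,"rz":0,"hand":0.65},{"x":0,"y":0,"z":0,"rx":0,"ry":0,"rz":0,"hand":0.65}]}}

```text
time_s: 31.45
eef_pos: [0.4741, -0.3597, 0.1514]
tcp_rot: [-0.0, 0.664, 0.747, 0.0]
force: [0.8, 0.1, -0.4]
finger_gap: 0.0595
finger_force: 0.0
```

Run:
```python
from h import *
from workcell import *
o=np.array([585.8,-194.8]);y=np.radians(6.7)
for n in('top','scene'):
    c=camera(n);P=cloud(c)
    q=near(P,(.586,-.195),.04,.067,.08);r=cv2.minEnclosingCircle((q[:,:2]*1000).astype(np.float32))
    b=near(P,(.661,-.186),.05,.044,.056);print(n,'sol',r,len(q),np.median(q[:,2]),'br',cv2.minAreaRect((b[:,:2]*1000).astype(np.float32)))
    t=near(P,(.571,.206),.04,.05,.062);print('bearing',cv2.minEnclosingCircle((t[:,:2]*1000).astype(np.float32)),np.median(t[:,2]),'tray',trap(P,(.571,.206),.13,96,144,96,26,.022,.038))
    cv2.imwrite(f'pics/{n}9.png',cv2.resize(c['frame'][...,::-1],(800,600),interpolation=cv2.INTER_CUBIC))
print(get_state()['time_s'])
```

```text
top sol ((584.9595336914062, -192.96453857421875), 20.01841926574707) 173 0.07364530635020528 br ((662.2218627929688, -186.83212280273438), (10.488188743591309, 58.90346908569336), 7.5048394203186035)
bearing ((571.3630981445312, 206.11216735839844), 25.866802215576172) 0.05592010932986935 tray (array([570.3, 205.2]), np.float64(4.71), np.float64(2.78), 461)
scene sol ((586.5006103515625, -191.98109436035156), 20.42818260192871) 104 0.07304221395120947 br ((663.87451171875, -184.78387451171875), (11.461409568786621, 60.583656311035156), 6.71502685546875)
bearing ((572.13134765625, 207.8079833984375), 26.166994094848633) 0.05582315576591307 tray (array([573. , 207.5]), np.float64(4.53), np.float64(3.44), 615)
31.55
```

View pics/scene9.png

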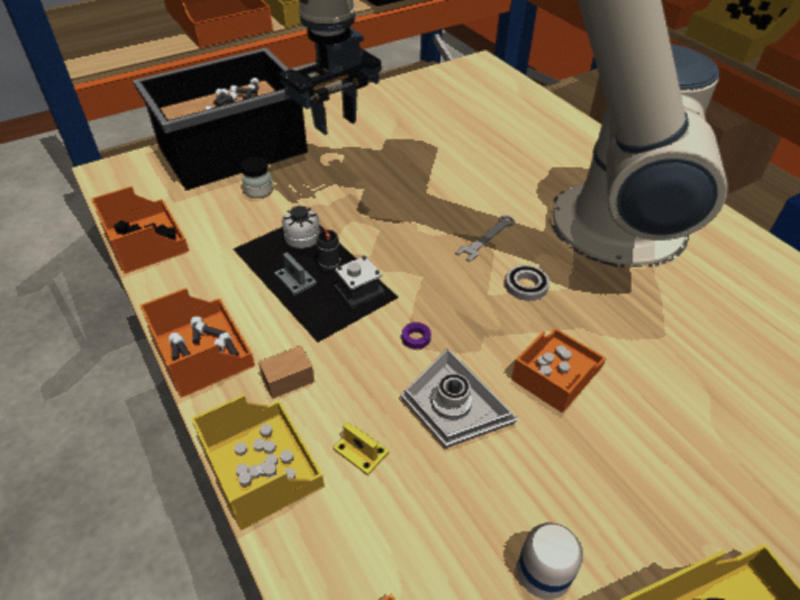

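The final view shows the stack in the nested trays at (453,395), the solenoid at (328,248) and the bracket behind it at (294,272). The arm is clear. All measurements are within tolerance, so I'm handing the job in.

```bash
python3 -c "
from workcell import *
print(finish_job())"
```

```text
the job is handed in; nothing more can be done
None
```

The rebuild kit is laid out and handed in at about 32 s, and the last camera checks had every part within tolerance, released and clear of the arm; the judge's verdict was not shown.

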